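# Refit a tray's end panel and clamp it with a one-hand bar clamp

### The arm

A 6-joint arm with a two-finger parallel gripper is mounted at the origin on a cart in front of the work surface, level with it; the furniture and walls round the work are solid. World frame = base frame: x ahead of the robot, y to its left, z up, the work surface at z = 0. Lengths are in mm, angles in rad, forces in N, time in s.
With the tool pointing down it reaches from about 325 to 875 mm from the base axis. Payload 4.4 kg.
Tool frame: the origin (TCP) lies at the very end of the fingers, on their centre line; the grasp point (between the pads) lies 19 mm behind it; z points along the fingers, y is the line along which they close (so a half turn about z gives the same grasp; the last joint's range is limited). The gripper opens to 85 mm and grips with 20 to 120 N. Pads are 22 mm wide; open, the fingers measure 114 mm over their backs; the gripper's body (76 mm by 85 mm) begins 54 mm behind the grasp point. The pads swing forward as they close: fully open they stand 13 mm farther back than shut.
Start: joints at [-1.264, 0.207, 1.542, -0, 1.393, -0.15], TCP at [253.609, -516.052, 205.882] pointing down, gripper open.
Joint ranges: [-2.73, 2.73], [-0.86, 2.22], [0.23, 2.46], [-1.11, 4.25], [0.08, 2.63], [-2.82, 2.82]. Speed limits (rad/s): [2.79, 2.79, 3.14, 3.14, 3.14, 3.14].

### API

Orientations are given as a unit quaternion [x, y, z, w].
In Python, from cell import bot, vision, order gives the robot as it stands. The module is installed in compiled form; this text tells all that it offers.
- The arm moves only by the tool jog_arm, never from a script. Its argument "plan" is a list of rows, each an object with "claw": the closure in counts, from 0 (fully open) to 255 (shut); "delta_pos": the shift along the tool's x, y, z as a fraction of full scale, a list of three; "delta_rot": the turn, a rotation vector about the tool's x, y, z as a fraction of full scale, a list of three. A call has 1 to 5 rows; each row is the pose to reach, as a shift and turn from the pose commanded when the call began, along the tool's axes at that moment, turning the shorter way round; what a row does not reach only later rows make up. Full scale, the value 1, is 0.15 m for a shift and pi rad for a turn. A row lasts 1/12 s, in which the tool goes at most 41.7 mm and 7.16 degrees, less where a joint would pass 70% of its speed; a pose out of reach is approached as far as the arm can. A call with a number of a shift or a turn outside -1 to 1 is refused whole. A call with a gripper value outside its range is refused whole. The fingers move at their own pace and stop on an object; "grip_force" is the grip in N (left out, the last holds). Time passes only in rows, so rows that repeat a pose let the fingers close. It gives the time, the measured TCP pose, the force, the opening and the grip force at its end, in the units of the state.
- bot.get_state(): the state, without advancing time (a new reading comes with each control period).
- vision.read_camera(name): name is "scene" or "top" or "wrist"; returns a dict with "frame" (384x512x3 uint8, blue, green, red), "camera_matrix" (3x3 intrinsics, pixels), "k1" (the pictures are not rectified: a ray, as slopes to the right and down, at radius r is drawn at 1 + k1 r^2 times it, then the intrinsics apply), "camera_from_world" (4x4, takes a point from world to camera coordinates). Camera axes: x right, y down, z forward; pixel columns grow to the right and rows downward; lengths in mm; the calibration is good to about 2 mm. A picture is of the moment at which its call begins. There is no depth.
- order.hand_in(): hands the job in; it is judged then, once.
The state is a dict: "clock": time; "joints": joint angles; "dq": joint speeds; "joint_efforts": joint torques, N m; "tool_pos": TCP position; "tcp_rot": TCP orientation; "wrist_force": force on the tool from outside, world axes, zero at the start; "moment": the same for the moment, N m; "finger_gap": opening from 0.0 (shut) to 1.0 (fully open); "grasp_force": force on a finger pad.
Only numpy, scipy, OpenCV 4.12 (cv2) and the standard library are available. Lean on these libraries where they do the work, as an engineer would, in place of code of your own. Each camera call takes 0.05 s, during which the arm holds its last target. There are 200 camera calls.

### The job

Mend the wooden serving tray: stand its loose end panel upright at the tray's open end, groove over the tongue and edges flush with the tray's sides, then pump the trigger of the one-hand bar clamp that lies round the tray until the joint is shut, both jaws bear on the tray's ends and the far jaw's soft pad is squashed by about a quarter of its 20 mm, never by more than half. Finish while still squeezing the trigger in the gripper, so that the tray stays clamped; leave the other things on the worktop where they stand.

Things in the scene. Friction and masses are not known exactly. Their poses are not given: they have to be found in the camera images.
- tray: small serving tray of pale wood lying flat, loose, 0.38 kg: base 130 (x) x 190 (y) x 20 mm, rims along both long sides up to 36 mm. A fixed upright panel 130 x 18 x 88 mm closes its -y end (outer face at y = -113 mm); the +y end is open. Origin: middle of the base's underside, z up. The loose panel's origin belongs at (0, +104 mm, 0) here, axes parallel
- tray_joint (a point): middle of the tray's open end face (tray y = +95 mm), 10 mm above the worktop; from this face a tongue 120 mm long (x) stands 9 mm proud, from 6 to 14 mm above the worktop
- panel: loose end panel of pale wood, 130 (x) x 18 (y) x 88 mm (z), rounded shoulders, hand hole about 50 x 20 mm; starts standing upright on its foot apart from the tray, 0.1 to 0.2 kg. Origin: middle of its underside, z up. Along the foot of its -y face runs a groove for the tongue, open at both sides, 4 to 16 mm up, 10.5 mm deep; this face goes to the tray
- panel_top (a point): middle of the panel's top bar (66 to 88 mm up, 18 mm thick), 77 mm above its foot: the place to pinch it across its thickness
- clamp: one-hand bar clamp, loose, 0.7 kg, lying on its side round the tray, all below 36 mm: dark grey head and jaws, steel bar along y. Origin: on the worktop under the bar, in the head. Head jaw with rubber heel reaches to +x; far jaw on the bar's +y end. Grip sticks out to -x (x = -20 to -128 mm, back face at y = -30 mm), the lighter trigger on its +y side. The bar's tail comes out to -y as it closes
- clamp_grip (a point): midway between the back of the grip and the front of the trigger at rest, 66 mm from the bar, 20 mm above the worktop: squeeze here from above, along the clamp's y. The pair is 65 mm wide here at rest, 37 mm fully squeezed. The clamp slides a little on the worktop as it is squeezed, which does no harm
- heel_face (a point): middle of the face of the head's rubber heel, 17 mm above the worktop, 90 mm from the bar; it looks to the clamp's +y and bears on the tray's fixed panel
- pad_face (a point): middle of the face of the far jaw's soft pad (40 x 30 mm, stands 20 mm out of the jaw), 18 mm above the worktop, 90 mm from the bar; it looks to the clamp's -y and bears on the loose panel
- clamp_trigger (a joint): angle of the trigger about its pivot, rad: 0 let go (a light spring brings it back, 3 to 6 N at the grip point), 0.31 fully squeezed; its front moves 28 mm at the grip point over this travel
- clamp_bar (a joint): how far the bar is drawn through the head, m: the faces of heel and pad are 286 mm minus this apart (the assembled tray is 226 mm long). Starts at 0 to 0.013, ends by 0.085. A ratchet with 5 mm teeth keeps what is gained: a squeeze draws up to 12 mm, a brisk one up to 15 (0.4 mm per mm at the trigger after some idle travel); let go, it may slip back part of a tooth
- clamp_pad (a joint): how far the soft pad is squashed into the far jaw, m: 0 untouched, 16 mm at most; it gives 1 mm for every 2 N
- mill_1: salt shaker, 44 mm across, 90 mm high, standing by; origin under its middle
- tin_1: low tin, 75 mm across, 58 mm high, standing by; origin under its middle
- mug_2: striped mug, 82 mm across, 90 mm high, standing by; origin under its middle
- tape_1: roll of black tape, 61 mm across, 19 mm high, lying by; origin under its middle
There are look-alikes about, which are no part of the job. Several things have the shape of the panel; the one meant has the colours described above.

How it is judged (in metres and radians):
On the way, in this order (a step that is already met when the one before it is completed fails the run):
1. the panel stands upright on the worktop at the tray's open end, inside the far jaw (y of panel in the frame of tray between 0.101 and 0.15 m and x of panel in the frame of tray between -0.02 and 0.02 m and angle between the y axis of panel and the y axis of tray, either way round below 0.2 rad and angle between panel's own z axis and vertical below 0.12 rad and z of panel in the frame of tray below 0.004 m), for 0.2 s.
2. the trigger is squeezed in the gripper (value of joint clamp_trigger above 0.1 rad and contact force between the fingers and clamp above 1 N), for 0.1 s.
At the end, for the whole second after the job is handed in: The panel is upright on the tray's tongue, within 2.5 mm of shut, 7 mm of flush and 0.05 rad of square; heel and pad both press on the tray's ends, the pad squashed by 2 to 9 mm; the gripper still squeezes the trigger (more than 0.03 rad from rest, over 1.5 N); clamp and tray lie on the worktop (y of panel in the frame of tray between 0.101 and 0.1065 m and x of panel in the frame of tray between -0.007 and 0.007 m and angle between the y axis of panel and the y axis of tray, either way round below 0.05 rad and angle between each of panel, tray's own z axis and vertical below 0.05 rad and z of panel in the frame of tray below 0.004 m and value of joint clamp_pad between 0.002 and 0.009 m and contact force between clamp and panel above 2 N and contact force between clamp and tray above 1.5 N and contact force between the fingers and clamp above 1.5 N and value of joint clamp_trigger above 0.03 rad and height (world z) of clamp below 0.02 m); the arm keeps its last pose, push and grip.
It fails at once if the soft pad is squashed by more than half (11.5 mm) (value of joint clamp_pad above 0.0115 m).
It fails at once if the salt shaker is moved by more than 3 cm (distance of mill_1 from where it was at the start of the episode above 0.03 m).
It fails at once if the low tin is moved by more than 3 cm (distance of tin_1 from where it was at the start of the episode above 0.03 m).
It fails at once if the mug is moved by more than 3 cm (distance of mug_2 from where it was at the start of the episode above 0.03 m).
It fails at once if the roll of tape is moved by more than 3 cm (distance of tape_1 from where it was at the start of the episode above 0.03 m).
It also fails if it takes over 72 s, if anything falls off the work surface, if the arm or the gripper's body presses on something with over 40 N, if the wrist force passes 120 N, or if a joint passes its speed limit or range.

## Working session

There is one attempt and no reset: what is moved stays moved. The work goes in short steps, Python scripts to look and compute and a tool call to move; the robot and the scene stay as the last step left them, time stands still between calls to the robot, and variables do not carry over. Pictures are saved under pics/ and viewed, at most 10 in all, crops included, and the job is handed in when it is done.

Besides the shell and the picture viewer there is one more tool, called after ">>>" as a command line: name --argument value ..., lists and objects as JSON in quotes. jog_arm: Moves the arm, as the interface text tells. Shift numbers are shares of 0.15 m and turn numbers shares of pi rad, none past 1 either way. Its arguments: {"type":"object","properties":{"plan":{"type":"array"},"grip_force":{"type":"number"}},"required":["plan"]}

```bash
mkdir -p pics; python3 - <<'E'
from cell import bot, vision
import cv2, numpy as np, pickle
print(bot.get_state())
for n in("scene","top"):
    d=vision.read_camera(n); cv2.imwrite(f"pics/{n}0.png",d["frame"]); pickle.dump(d,open(f"{n}0.pkl","wb"))
    print(n,d["camera_matrix"].tolist(),d["k1"],np.round(d["camera_from_world"],3).tolist())
E
```

```text
{'clock': 0.0, 'joints': array([-1.26452104e+00,  2.07412156e-01,  1.54299441e+00, -3.81423402e-05,
        1.39348446e+00, -1.50517268e-01]), 'dq': array([ 1.22460924e-03,  4.62108129e-04, -8.52021863e-04, -6.24340954e-04,
       -2.56684118e-05,  9.33431132e-04]), 'joint_efforts': array([-3.00826669e-04, -3.83038330e+01, -2.91599697e+01, -2.48598653e-04,
        1.06424658e-02, -1.35201640e-05]), 'tool_pos': array([ 253.33268179, -515.26165284,  204.71109014]), 'tcp_rot': array([ 9.74029345e-01,  2.26418889e-01, -1.08118444e-04, -1.14424288e-03]), 'wrist_force': array([0.98669512, 0.00576959, 0.43566135]), 'moment': array([0.01646785, 0.00043277, 0.01705875]), 'grasp_force': 0.0, 'finger_gap': 1.0005317932029534}
scene [[428.30768235844045, 0.0, 258.0004168097899], [0.0, 428.30768235844045, 193.33546510153485], [0.0, 0.0, 1.0]] -0.16095192206973238 [[-0.264, -0.964, 0.021, 109.811], [-0.59, 0.144, -0.794, 390.666], [0.763, -0.221, -0.607, 965.603], [0.0, 0.0, 0.0, 1.0]]
top [[419.3851950066379, 0.0, 250.66423636986275], [0.0, 419.3851950066379, 191.73402915691057], [0.0, 0.0, 1.0]] 0.026856595177433894 [[0.004, -1.0, -0.0, -31.238], [-0.981, -0.004, -0.196, 547.697], [0.196, 0.001, -0.981, 985.625], [0.0, 0.0, 0.0, 1.0]]
```

View pics/top0.png

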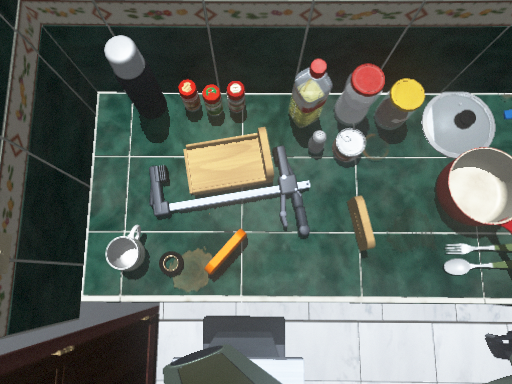

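View pics/scene0.png

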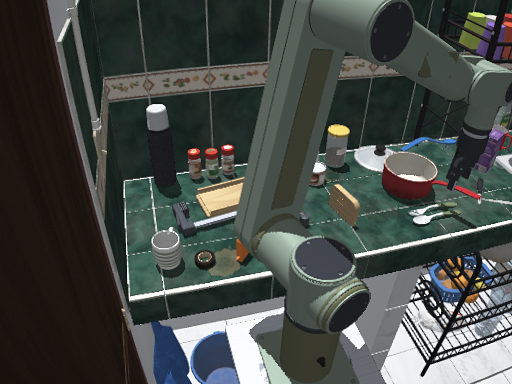

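Top view: the tray's fixed panel is at about (265,150) and its open end at (187,165). The clamp head is at (287,185), the far jaw at (157,190) and the grip/trigger at about (295,215). Panel-shaped things: a pale one at (362,222) and an orange one at (225,252). The pale wood one fits the description; I'll confirm it in an enlarged crop.

```bash
cat > h.py <<'E'
import numpy as np, cv2, pickle
from scipy.spatial.transform import Rotation as R
def ray(d,uv):
    K=d["camera_matrix"]; T=d["camera_from_world"]
    p=(np.array(uv,float)-K[:2,2])/K[0,0]; r=np.linalg.norm(p); x=r
    for _ in range(20): x=r/(1+d["k1"]*x*x)
    c=np.r_[p*(x/r if r else 1),1]
    return -T[:3,:3].T@T[:3,3], T[:3,:3].T@c
def onz(d,uv,z):
    o,v=ray(d,uv); return (o+v*(z-o[2])/v[2])[:2]
def proj(d,P):
    T=d["camera_from_world"]; c=T[:3,:3]@np.array(P,float)+T[:3,3]; p=c[:2]/c[2]
    return p*(1+d["k1"]*(p@p))*d["camera_matrix"][0,0]+d["camera_matrix"][:2,2]
E
python3 - <<'E'
import cv2,pickle
f=pickle.load(open("top0.pkl","rb"))["frame"]
cv2.imwrite("pics/crop1.png",cv2.resize(f[115:305,100:390],None,fx=2.7,fy=2.7,interpolation=cv2.INTER_CUBIC))
E
```

```text
(no output)
```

View pics/crop1.png

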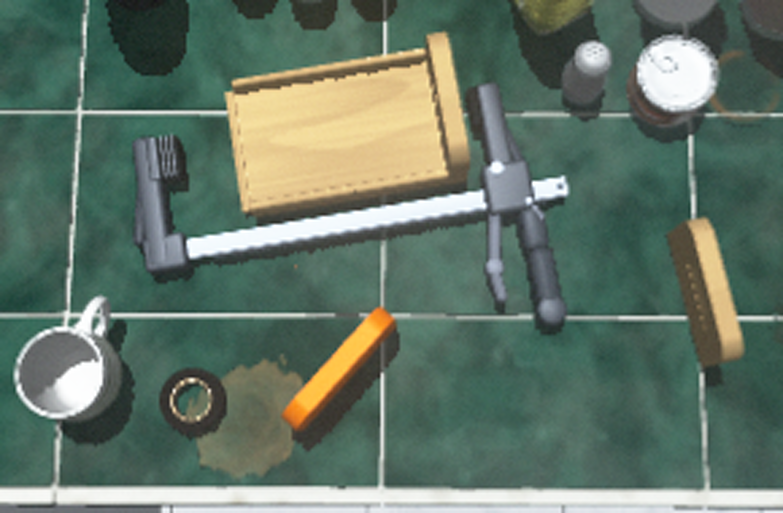

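The crop confirms it: the pale panel at (362,222) matches the tray's wood and shows a hand-hole row, and the other one is clearly orange. Next I need to know which face has the groove, and rough poses.

```bash
python3 - <<'E'
from h import *
d=pickle.load(open("top0.pkl","rb")); s=pickle.load(open("scene0.pkl","rb"))
c=lambda x,y:(100+x/2.7,115+y/2.7)
for n,p,z in [("panel far",c(704,218),88),("panel near",c(731,361),88),("fixedpanel +x",c(438,33),88),("fixed -x",c(458,167),88),("open +x",c(228,93),36),("open -x",c(245,212),36),
 ("heelend",c(485,88),34),("farjaw tip",c(148,138),34),("jaw corner",c(165,270),34),("bar tail",c(567,187),25),("bar far",c(190,247),25),("grip end",c(550,312),34),("trig end",c(500,303),30),("tape",c(193,400),19),("mug",c(60,373),90),("mill",c(593,55),90),("tin",c(677,73),58),("orange1",c(383,315),88),("orange2",c(297,415),88)]:
    print(n,np.round(onz(d,p,z)))
f=s["frame"]; a=cv2.resize(f[175:235,320:370],None,fx=9,fy=9,interpolation=cv2.INTER_CUBIC)
f=d["frame"]; b=cv2.resize(f[190:255,345:380],None,fx=8.3,fy=8.3,interpolation=cv2.INTER_CUBIC)[:540]
b=cv2.copyMakeBorder(b,0,540-b.shape[0],0,0,0); cv2.imwrite("pics/crop2.png",np.hstack([a,b]))
E
```

```text
panel far [ 532. -292.]
panel near [ 407. -309.]
fixedpanel +x [704. -57.]
fixed -x [578. -75.]
open +x [662. 142.]
open -x [546. 122.]
heelend [ 668. -103.]
farjaw tip [618. 216.]
jaw corner [492. 194.]
bar tail [ 574. -181.]
bar far [515. 174.]
grip end [ 454. -161.]
trig end [ 463. -116.]
tape [374. 166.]
mug [394. 268.]
mill [ 682. -198.]
tin [ 676. -281.]
orange1 [445.  -9.]
orange2 [359.  64.]
```

View pics/crop2.png

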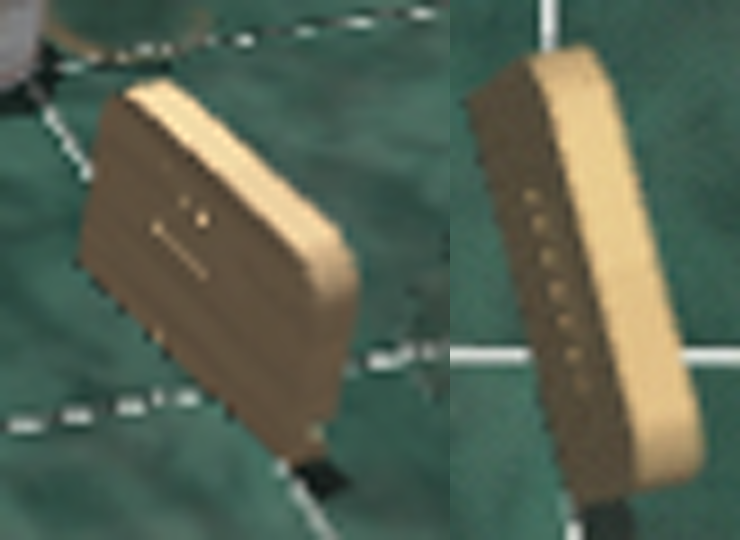

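The scene crop shows the groove notch at the foot's right (315,432), on the hidden world −y side. The panel is therefore already oriented like the tray, at about (470,−300) with yaw about 0.135. I'll move above it.

>>> jog_arm --plan '[{"claw":0,"delta_pos":[0.96,-0.32,0],"delta_rot":[0,0,0.1]},{"claw":0,"delta_pos":[0.96,-0.32,0],"delta_rot":[0,0,0.1]},{"claw":0,"delta_pos":[0.96,-0.32,0],"delta_rot":[0,0,0.1]},{"claw":0,"delta_pos":[0.96,-0.32,0],"delta_rot":[0,0,0.1]},{"claw":0,"delta_pos":[0.96,-0.32,0],"delta_rot":[0,0,0.1]}]' --grip_force 30

```text
clock: 0.52
tool_pos: [365.0, -404.7, 205.2]
tcp_rot: [0.997, 0.074, 0.001, -0.002]
wrist_force: [-0.6, 0.4, -0.3]
finger_gap: 0.996
grasp_force: 0.0
```

```bash
cat >> h.py <<'E'
def go(st,P,yaw):
    "fractions for a move to world P, tool x at angle yaw, pointing down"
    R0=R.from_quat(st["tcp_rot"]); R1=R.from_matrix(np.array([[np.cos(yaw),np.sin(yaw),0],[np.sin(yaw),-np.cos(yaw),0],[0,0,-1]]))
    return np.round(R0.inv().apply(np.array(P)-st["tool_pos"])/150,3), np.round((R0.inv()*R1).as_rotvec()/np.pi,4)
E
python3 - <<'E'
from h import *; from cell import bot
s=bot.get_state(); print(s["clock"],s["tool_pos"],go(s,[470,-300,205],.135))
E
```

```text
0.5167 [ 364.97809921 -404.72050662  205.231181  ] (array([ 0.796, -0.587,  0.005]), array([-0.001 , -0.0005,  0.0043]))
```

>>> jog_arm --plan '[{"claw":0,"delta_pos":[0.79,-0.59,0],"delta_rot":[0,0,0.004]},{"claw":0,"delta_pos":[0.79,-0.59,0],"delta_rot":[0,0,0.004]},{"claw":0,"delta_pos":[0.79,-0.59,0],"delta_rot":[0,0,0.004]},{"claw":0,"delta_pos":[0.79,-0.59,0],"delta_rot":[0,0,0.004]},{"claw":0,"delta_pos":[0.79,-0.59,0],"delta_rot":[0,0,0.004]}]'

```text
clock: 0.93
tool_pos: [468.7, -301.6, 205.4]
tcp_rot: [0.998, 0.068, 0.0, -0.001]
wrist_force: [-0.3, 0.4, -0.4]
finger_gap: 1.002
grasp_force: 0.0
```

```bash
cat >> h.py <<'E'
def wood(f,lo=(10,50,60),hi=(28,200,255)):
    return cv2.inRange(cv2.cvtColor(f,cv2.COLOR_BGR2HSV),lo,hi)
E
python3 - <<'E'
from h import *; from cell import bot,vision
s=bot.get_state(); print(s["tool_pos"])
d=vision.read_camera("wrist"); pickle.dump(d,open("w1.pkl","wb"))
m=wood(d["frame"]); print(proj(d,[470,-300,88]))
cv2.imwrite("pics/w1.png",np.vstack([d["frame"],cv2.cvtColor(m,cv2.COLOR_GRAY2BGR)])[:600])
E
```

```text
[ 468.74897127 -301.63461917  205.37950792]
[256.94650129 177.66099996]
```

View pics/w1.png

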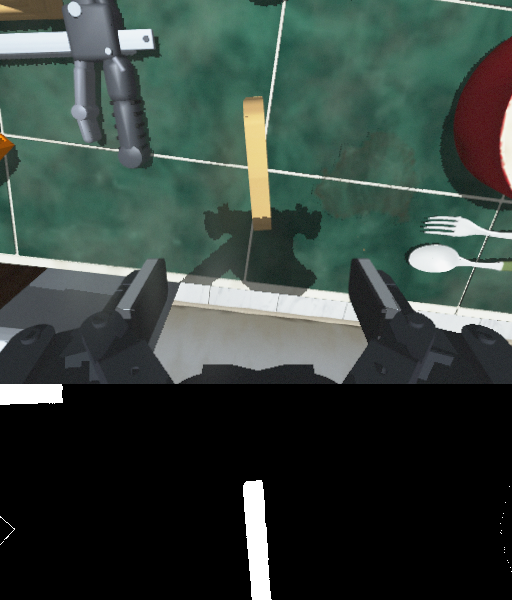

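The wrist view shows the panel's top edge from (254,97) to about (261,228), clear of neighbours. The grip and trigger are at (130,155) and (90,140).

```bash
python3 - <<'E'
from h import *; from cell import bot
d=pickle.load(open("w1.pkl","rb")); s=bot.get_state()
m=wood(d["frame"]); n,l,st,c=cv2.connectedComponentsWithStats(m)
i=[i for i in range(1,n) if st[i,4]>800 and abs(c[i,0]-257)<20][0]; print(st[i],c[i])
a=[]
for r in (115,190):
    x=np.where(l[r]==i)[0]; p,q=onz(d,(x[0]-.5,r),88),onz(d,(x[-1]+.5,r),88); a.append((p+q)/2); print(r,x[0],x[-1],np.round(a[-1],1),np.linalg.norm(p-q))
v=a[0]-a[1]; yaw=np.arctan2(v[1],v[0]); print("yaw",yaw)
t=onz(d,(c[i,0],st[i,1]),88);b=onz(d,(c[i,0],st[i,1]+st[i,3]),88); print(t,b)
C=a[1]+v/np.linalg.norm(v)*((t+b)/2-a[1])[0]; print(C, go(s,[*C,130],yaw), go(s,[*C,59],yaw))
E
```

```text
[ 243   96   29  135 2657] [257.00188182 162.02220549]
115 244 263 [ 525.5 -289.4] 17.33065120033048
190 250 268 [ 458.3 -303.5] 17.809573083442697
yaw 0.20787780720974625
[ 541.51221766 -290.24065138] [ 416.11214224 -307.44561311]
[ 478.37155974 -299.31647477] (array([ 0.078, -0.017,  0.502]), array([-0.0002,  0.0002, -0.0235])) (array([ 0.078, -0.017,  0.976]), array([-0.0002,  0.0002, -0.0235]))
```

>>> jog_arm --plan '[{"claw":0,"delta_pos":[0.05,-0.017,0.25],"delta_rot":[0,0,-0.02]},{"claw":0,"delta_pos":[0.05,-0.017,0.5],"delta_rot":[0,0,-0.02]},{"claw":0,"delta_pos":[0.05,-0.017,0.75],"delta_rot":[0,0,-0.02]},{"claw":0,"delta_pos":[0.05,-0.017,0.97],"delta_rot":[0,0,-0.02]},{"claw":0,"delta_pos":[0.05,-0.017,0.97],"delta_rot":[0,0,-0.02]}]'

```text
clock: 1.4
tool_pos: [466.8, -298.1, 52.4]
tcp_rot: [0.995, 0.096, -0.006, -0.006]
wrist_force: [-1.7, 2.0, -1.8]
finger_gap: 0.999
grasp_force: 0.0
```

>>> jog_arm --plan '[{"claw":255,"delta_pos":[0,0,0],"delta_rot":[0,0,0]},{"claw":255,"delta_pos":[0,0,0],"delta_rot":[0,0,0]},{"claw":255,"delta_pos":[0,0,0],"delta_rot":[0,0,0]},{"claw":255,"delta_pos":[0,0,0],"delta_rot":[0,0,0]},{"claw":255,"delta_pos":[0,0,0],"delta_rot":[0,0,0]}]'

```text
clock: 1.82
tool_pos: [474.8, -302.9, 62.8]
tcp_rot: [0.995, 0.096, 0.002, 0.002]
wrist_force: [-0.3, -0.0, 0.1]
finger_gap: 0.297
grasp_force: 0.0
```

>>> jog_arm --plan '[{"claw":255,"delta_pos":[0,0,0],"delta_rot":[0,0,0]},{"claw":255,"delta_pos":[0,0,0],"delta_rot":[0,0,0]},{"claw":255,"delta_pos":[0,0,0],"delta_rot":[0,0,0]},{"claw":255,"delta_pos":[0,0,0],"delta_rot":[0,0,0]},{"claw":255,"delta_pos":[0,0,0],"delta_rot":[0,0,0]}]'

```text
clock: 2.23
tool_pos: [475.2, -303.1, 63.6]
tcp_rot: [0.995, 0.096, 0.002, 0.002]
wrist_force: [-1.5, -0.1, 9.1]
finger_gap: -0.002
grasp_force: 4.6
```

Fingers closed fully, so I need to look.

```bash
python3 - <<'E'
from h import *; from cell import bot,vision
s=bot.get_state(); print(s)
d=vision.read_camera("wrist"); pickle.dump(d,open("w2.pkl","wb"))
t=vision.read_camera("top"); pickle.dump(t,open("top1.pkl","wb"));sc=vision.read_camera("scene")
a=cv2.resize(t["frame"][170:280,300:420],(400,366)); b=cv2.resize(sc["frame"][130:250,290:420],(400,366))
cv2.imwrite("pics/x2.png",np.vstack([np.hstack([a,b]),cv2.resize(d["frame"],(312,234)).repeat(1,0) if 0 else cv2.copyMakeBorder(cv2.resize(d["frame"],(312,234)),0,0,0,488,0)]))
E
```

```text
{'clock': 2.2333, 'joints': array([-7.21100071e-01,  3.36371334e-01,  1.69704263e+00, -4.77474364e-04,
        1.10306737e+00,  6.56641962e-01]), 'dq': array([ 0.00070791, -0.00093349, -0.00096995,  0.00101743, -0.00052437,
       -0.00125848]), 'joint_efforts': array([ 1.95750548e-01, -3.47892773e+01, -2.22121382e+01,  1.68688009e-01,
       -5.30809779e-01,  2.04468386e-03]), 'tool_pos': array([ 475.17597943, -303.11296715,   63.62919782]), 'tcp_rot': array([0.99533127, 0.09648359, 0.00159229, 0.00201035]), 'wrist_force': array([-1.54397276, -0.06557669,  9.07691613]), 'moment': array([ 0.09593247,  0.32210078, -0.05134228]), 'grasp_force': 4.578794578142151, 'finger_gap': -0.00165374842824388}
```

View pics/x2.png

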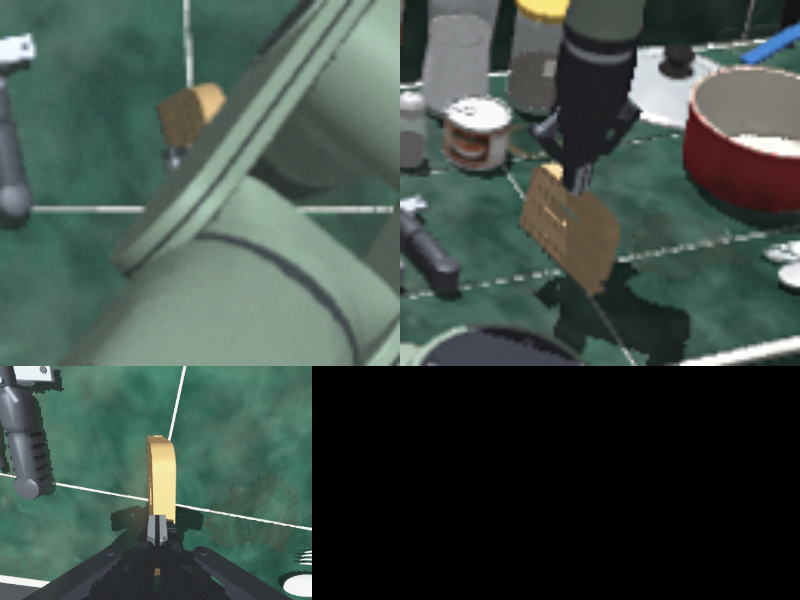

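```bash
python3 - <<'E'
from h import *; from cell import vision
d=pickle.load(open("w2.pkl","rb")); sc=vision.read_camera("scene"); pickle.dump(sc,open("sc2.pkl","wb"))
w1=pickle.load(open("w1.pkl","rb")); t0=pickle.load(open("top0.pkl","rb"))
for P in ([475,-303,63.6],[475,-303,88]): print(P,"wrist",proj(d,P),"scene",proj(sc,P),"top0",proj(t0,P))
# triangulate panel ends from w1 and top0
T0=t0["frame"]; m=wood(T0); n,l,st,c=cv2.connectedComponentsWithStats(m)
for i in range(1,n):
    if st[i,4]>100: print(st[i],c[i])
for a,b in (((254,97),(360.7,195.7)),((262,215),(370.7,248.7))):
    o1,v1=ray(w1,a);o2,v2=ray(t0,b); k=np.linalg.lstsq(np.c_[v1,-v2],o2-o1,rcond=None)[0]; print(o1+k[0]*v1,o2+k[1]*v2)
print("cams",ray(w1,(0,0))[0],ray(t0,(0,0))[0],ray(sc,(0,0))[0])
a=cv2.resize(sc["frame"][165:230,315:375],(480,520),interpolation=cv2.INTER_CUBIC); b=cv2.resize(d["frame"][110:370,180:340],(320,520),interpolation=cv2.INTER_CUBIC)
cv2.imwrite("pics/x3.png",np.hstack([a,b]))
E
```

```text
[475, -303, 63.6] wrist [258.20956526 236.91680433] scene [345.23511515 198.355246  ] top0 [363.84374762 220.93587234]
[475, -303, 88] wrist [258.44831193 258.64090822] scene [346.34413306 192.26685351] top0 [366.57848093 219.61704924]
[350  11  25   9 110] [361.53636364  14.69090909]
[389  78  37  34 977] [406.68270215  94.47082907]
[ 19  81   8  25 109] [22.3853211  93.85321101]
[ 183  127   91   68 4427] [228.69844138 162.84775243]
[348 196  27  55 896] [361.27790179 222.79799107]
[193 228  54  52 667] [221.98650675 252.86656672]
[ 51 345  23  11 107] [ 63.35514019 350.38317757]
[ 540.10939487 -287.77378276   82.12531959] [ 533.49237317 -293.42575375   82.36071012]
[ 413.70174625 -313.2203488    40.22816907] [ 409.83967479 -321.91992513   42.4411021 ]
cams [ 552.45754222 -290.10531572  373.25939281] [ 344.06759242  -30.36544449 1073.82521973] [-477.12668853  263.31061338  894.47487634]
```

View pics/x3.png

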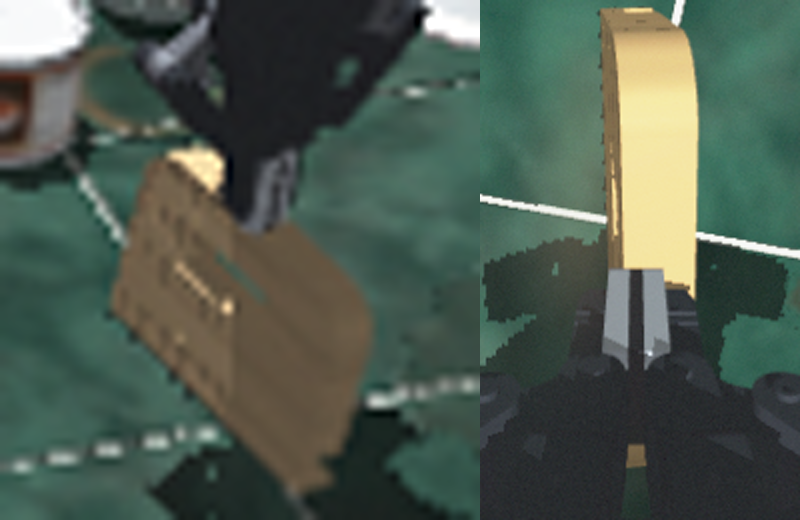

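The fingers look as if they closed on the top edge of the panel: the tips are at about (347,193) in the scene, where z=88 projects, though the reading says z=63. I'll check the cameras against each other on the tile-grid crossing.

```bash
python3 - <<'E'
from h import *; from cell import bot
w1=pickle.load(open("w1.pkl","rb")); t0=pickle.load(open("top0.pkl","rb")); sc=pickle.load(open("sc2.pkl","rb")); w2=pickle.load(open("w2.pkl","rb"))
print("grid",onz(w1,(268,169),0),onz(t0,(359.3,232),0))
print("w1 left grid", onz(w1,(7,136),0),"top",onz(t0,(100+384/2.7,115+316/2.7),0))
o1,v1=ray(sc,(347.5,193));o2,v2=ray(w2,(257.5,246)); k=np.linalg.lstsq(np.c_[v1,-v2],o2-o1,rcond=None)[0]; print("tip",o1+k[0]*v1,o2+k[1]*v2)
print(np.round(w1["camera_from_world"],3).tolist())
# panel far end, top edge of both faces in scene/top
for z in (60,75,88): print(z,onz(t0,(360.7,195.7),z),onz(t0,(370.7,248.7),z),onz(w1,(253.5,100),z),onz(w1,(262,225),z))
m=wood(sc["frame"]);n,l,st,c=cv2.connectedComponentsWithStats(m)
for i in range(1,n):
    if st[i,4]>100 and abs(c[i,0]-345)<30: print(st[i],c[i])
E
```

```text
grid [ 457.08552507 -314.71430262] [ 454.73961083 -307.17108649]
w1 left grid [454.22358098 -11.69077564] top [453.29101735  -7.82258799]
tip [ 476.18248195 -308.34517765   83.24240092] [ 478.46713169 -301.84426022   81.34613863]
[[0.137, -0.991, -0.003, -361.802], [-0.936, -0.13, 0.328, 356.982], [-0.325, -0.042, -0.945, 519.958], [0.0, 0.0, 0.0, 1.0]]
60 [ 537.76451057 -299.3586089 ] [ 408.71993167 -316.95632789] [ 536.44502108 -287.48897498] [ 410.47336412 -313.48053426]
75 [ 534.89867757 -295.37873407] [ 407.76337123 -312.7160869 ] [ 537.21175888 -287.6142549 ] [ 417.2720834  -312.36124371]
88 [ 532.41495563 -291.92950923] [ 406.93435219 -309.04121138] [ 537.87626497 -287.72283083] [ 423.16430677 -311.3911919 ]
[327 124  19  14 208] [336.39903846 130.21634615]
[329 183  32  44 783] [345.03192848 204.21200511]
```

```bash
python3 - <<'E'
from h import *
w2=pickle.load(open("w2.pkl","rb")); w1=pickle.load(open("w1.pkl","rb")); s0=pickle.load(open("scene0.pkl","rb")); s2=pickle.load(open("sc2.pkl","rb"))
for d,n in((s0,"s0"),(s2,"s2")):
    g=wood(d["frame"])[170:240,320:372]; ys,xs=np.where(g); print(n,xs.min()+320,xs.max()+320,ys.min()+170,ys.max()+170,len(xs), [ (r,320+np.where(g[r-170])[0].min(),320+np.where(g[r-170])[0].max()) for r in (190,200,210,220) if g[r-170].any()])
hsv=cv2.cvtColor(w2["frame"],cv2.COLOR_BGR2HSV)
br=wood(w2["frame"],(10,50,170))
for r in (130,150,180,210,230,240):
    x=np.where(br[r,230:300])[0]+230
    for z in (70,88): p,q=onz(w2,(x[0]-.5,r),z),onz(w2,(x[-1]+.5,r),z); print(r,x[0],x[-1],z,np.round((p+q)/2,1),round(np.linalg.norm(p-q),1))
print("TCPs",[np.round(proj(w2,[475+dx,-303,z])) for dx in(-11,0,11) for z in (64,76,88,100)])
E
```

```text
s0 320 359 171 226 811 [(190, np.int64(331), np.int64(346)), (200, np.int64(329), np.int64(357)), (210, np.int64(335), np.int64(358)), (220, np.int64(345), np.int64(356))]
s2 320 360 171 226 796 [(190, np.int64(332), np.int64(342)), (200, np.int64(329), np.int64(358)), (210, np.int64(336), np.int64(359)), (220, np.int64(346), np.int64(357))]
130 247 283 70 [ 536.8 -294.2] 18.4
130 247 283 88 [ 539.1 -293.3] 16.4
150 249 287 70 [ 527.2 -297.7] 19.8
150 249 287 88 [ 530.6 -296.4] 17.6
180 250 288 70 [ 511.7 -301.5] 20.5
180 250 288 88 [ 516.9 -299.7] 18.2
210 246 287 70 [ 494.9 -303.6] 22.8
210 246 287 88 [ 501.9 -301.6] 20.2
230 251 287 70 [ 483.5 -307.4] 20.5
230 251 287 88 [ 491.7 -305. ] 18.2
240 252 287 70 [ 477.5 -308.9] 20.2
240 252 287 88 [ 486.4 -306.4] 17.9
TCPs [array([255., 254.]), array([254., 265.]), array([254., 277.]), array([254., 291.]), array([258., 237.]), array([258., 247.]), array([258., 259.]), array([259., 272.]), array([262., 220.]), array([262., 229.]), array([263., 240.]), array([263., 251.])]
```

The panel has not moved, and the shut fingers emerge at its top edge. I'll reopen, go lower by 20 mm, centre on it (−5 mm y), and close again.

>>> jog_arm --plan '[{"claw":0,"delta_pos":[0,0,-0.03],"delta_rot":[0,0,0]},{"claw":0,"delta_pos":[0,0,-0.03],"delta_rot":[0,0,0]},{"claw":0,"delta_pos":[0,0,-0.03],"delta_rot":[0,0,0]},{"claw":0,"delta_pos":[0,0.035,-0.03],"delta_rot":[0,0,-0.008]},{"claw":0,"delta_pos":[0,0.035,-0.03],"delta_rot":[0,0,-0.008]}]'

```text
clock: 2.85
tool_pos: [474.5, -307.0, 64.6]
tcp_rot: [0.994, 0.109, -0.0, 0.0]
wrist_force: [0.9, 0.3, 0.6]
finger_gap: 0.708
grasp_force: 0.0
```

>>> jog_arm --plan '[{"claw":0,"delta_pos":[0,0,0.05],"delta_rot":[0,0,0]},{"claw":0,"delta_pos":[0,0,0.1],"delta_rot":[0,0,0]},{"claw":0,"delta_pos":[0,0,0.16],"delta_rot":[0,0,0]},{"claw":0,"delta_pos":[0,0,0.16],"delta_rot":[0,0,0]},{"claw":0,"delta_pos":[0,0,0.16],"delta_rot":[0,0,0]}]'

```text
clock: 3.27
tool_pos: [473.4, -305.6, 39.2]
tcp_rot: [0.994, 0.109, -0.001, -0.001]
wrist_force: [-0.3, 0.7, 0.7]
finger_gap: 1.0
grasp_force: 0.0
```

>>> jog_arm --plan '[{"claw":160,"delta_pos":[0,0,0],"delta_rot":[0,0,0]},{"claw":160,"delta_pos":[0,0,0],"delta_rot":[0,0,0]},{"claw":160,"delta_pos":[0,0,0],"delta_rot":[0,0,0]},{"claw":160,"delta_pos":[0,0,0],"delta_rot":[0,0,0]},{"claw":190,"delta_pos":[0,0,0],"delta_rot":[0,0,0]}]'

```text
clock: 3.68
tool_pos: [474.7, -306.8, 41.2]
tcp_rot: [0.994, 0.109, 0.0, 0.0]
wrist_force: [-0.3, -0.0, -0.2]
finger_gap: 0.304
grasp_force: 0.0
```

>>> jog_arm --plan '[{"claw":200,"delta_pos":[0,0,0],"delta_rot":[0,0,0]},{"claw":255,"delta_pos":[0,0,0],"delta_rot":[0,0,0]},{"claw":255,"delta_pos":[0,0,0],"delta_rot":[0,0,0]}]'

```text
clock: 3.93
tool_pos: [474.6, -306.3, 41.3]
tcp_rot: [0.994, 0.109, 0.0, -0.0]
wrist_force: [-1.1, 2.1, 3.8]
finger_gap: 0.206
grasp_force: 30.9
```

Gripped now: gap 0.206, which is 18 mm, at 31 N. I'll lift.

>>> jog_arm --plan '[{"claw":255,"delta_pos":[0,0,-0.1],"delta_rot":[0,0,0]},{"claw":255,"delta_pos":[0,0,-0.25],"delta_rot":[0,0,0]},{"claw":255,"delta_pos":[0,0,-0.45],"delta_rot":[0,0,0]},{"claw":255,"delta_pos":[0,0,-0.65],"delta_rot":[0,0,0]},{"claw":255,"delta_pos":[0,0,-0.75],"delta_rot":[0,0,0]}]' --grip_force 40

```text
clock: 4.35
tool_pos: [476.0, -308.3, 157.0]
tcp_rot: [0.994, 0.109, 0.002, 0.002]
wrist_force: [0.2, -0.6, -1.2]
finger_gap: 0.202
grasp_force: 40.3
```

>>> jog_arm --plan '[{"claw":255,"delta_pos":[0.12,-0.2,0],"delta_rot":[0,0,0]},{"claw":255,"delta_pos":[0.24,-0.4,0],"delta_rot":[0,0,0]},{"claw":255,"delta_pos":[0.36,-0.6,0],"delta_rot":[0,0,0.005]},{"claw":255,"delta_pos":[0.48,-0.8,0],"delta_rot":[0,0,0.01]},{"claw":255,"delta_pos":[0.6,-1.0,0],"delta_rot":[0,0,0.01]}]'

```text
clock: 4.77
tool_pos: [529.9, -139.5, 152.9]
tcp_rot: [0.996, 0.093, -0.0, 0.0]
wrist_force: [1.9, -0.8, -1.0]
finger_gap: 0.201
grasp_force: 39.8
```

>>> jog_arm --plan '[{"claw":255,"delta_pos":[0.12,-0.2,0],"delta_rot":[0,0,0]},{"claw":255,"delta_pos":[0.24,-0.4,0],"delta_rot":[0,0,0]},{"claw":255,"delta_pos":[0.36,-0.6,0],"delta_rot":[0,0,0.005]},{"claw":255,"delta_pos":[0.48,-0.8,0],"delta_rot":[0,0,0.01]},{"claw":255,"delta_pos":[0.6,-1.0,0],"delta_rot":[0,0,0.01]}]'

```text
clock: 5.18
tool_pos: [590.7, 24.9, 152.8]
tcp_rot: [0.997, 0.077, -0.0, 0.0]
wrist_force: [0.5, -1.1, -1.7]
finger_gap: 0.204
grasp_force: 39.8
```

```bash
python3 - <<'E'
from h import *; from cell import bot,vision
s=bot.get_state(); print(s["tool_pos"],s["finger_gap"],s["grasp_force"],s["joints"])
d=vision.read_camera("wrist"); pickle.dump(d,open("w3.pkl","wb"))
t=vision.read_camera("top"); pickle.dump(t,open("top3.pkl","wb"))
cv2.imwrite("pics/w3.png",d["frame"]); print(go(s,[611-.147*18,140+.989*18,s["tool_pos"][2]],.15))
E
```

```text
[590.66093924  24.85496889 152.79887091] 0.2037243718426318 39.75642442703247 [-1.03947928e-01  2.87458290e-01  1.55527054e+00 -5.82958009e-04
  1.29907708e+00  1.31221414e+00]
(array([ 0.253, -0.858, -0.001]), array([0.0002, 0.0001, 0.0015]))
```

View pics/w3.png

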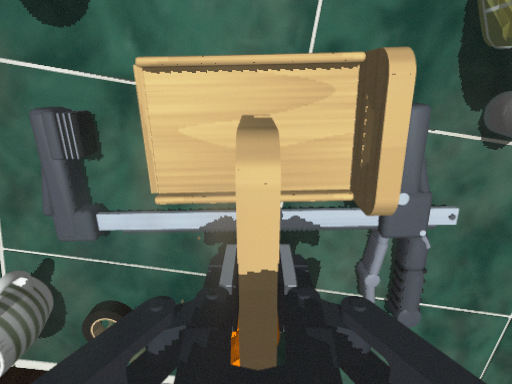

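The wrist view shows the panel in hand (far end at (258,116)), the tray with its open end edge from (137,62) to (156,200), the fixed panel top from (402,50) to (381,212), the pad face at about x=80 (y 110–160), the trigger at (372,275) and the grip at (405,300).

```bash
python3 - <<'E'
from h import *
d=pickle.load(open("w3.pkl","rb")); t=pickle.load(open("top0.pkl","rb"))
for n,p,z in [("rim+x open",(136,58),36),("rim+x at fixed",(362,53),36),("rim-x open",(155,204),36),("fix outer +x",(414,55),88),("fix outer -x",(397,212),88),("base open mid",(146,128),20),("padface a",(79,112),33),("padface b",(82,158),33),("heel +x",(413,106),34),("bar L",(97,221),25),("bar R",(459,216),25),("trig",(372,280),30),("grip",(406,290),34),("panel far",(258,116),193)]:
    print(n,np.round(onz(d,p,z),1))
# fixed panel lit top edges per row, tray open edge per row
m=wood(d["frame"])
for r in (80,100,120,140,160,180):
    x=np.where(m[r,100:420])[0]+100; print(r,x[0],x[-1],np.round(onz(d,(x[0],r),20),1),np.round(onz(d,(x[-1]+.5,r),88),1))
f=d["frame"][150]; print(f[120:160:2].tolist())
E
```

```text
rim+x open [676.7 139.3]
rim+x at fixed [709.1 -41.6]
rim-x open [551.2 117.7]
fix outer +x [706.7 -61.2]
fix outer -x [596.4 -83.8]
base open mid [618.4 134.2]
padface a [625.4 187.6]
padface b [584.6 186.1]
heel +x [675.4 -96.4]
bar L [519.1 176.9]
bar R [ 580.8 -178.4]
trig [ 498.2 -111.2]
grip [ 494.4 -147.4]
panel far [662.   36.4]
80 135 415 [658.8 145.3] [691.9 -67.2]
100 138 412 [642.2 142.2] [679.  -69.3]
120 141 409 [625. 139.] [665.7 -71.6]
140 144 406 [607.  135.6] [651.7 -73.8]
160 147 404 [588.2 132. ] [637.3 -76.9]
180 149 401 [568.5 129.2] [622.1 -79.4]
[[77, 90, 52], [75, 88, 51], [73, 89, 51], [77, 90, 53], [77, 93, 54], [82, 96, 57], [83, 100, 61], [86, 103, 70], [89, 105, 72], [82, 102, 73], [87, 104, 80], [86, 104, 77], [86, 107, 91], [116, 169, 201], [114, 169, 202], [115, 170, 205], [128, 188, 221], [132, 195, 225], [130, 191, 224], [129, 192, 223]]
```

```bash
python3 - <<'E'
from h import *; from cell import bot
s=bot.get_state(); print(go(s,[604,156,152.8],.175),go(s,[604,156,60],.175))
E
```

```text
(array([ 0.219, -0.828,  0.002]), array([-0.0005, -0.0004, -0.0044])) (array([ 0.218, -0.827,  0.621]), array([-0.0005, -0.0004, -0.0044]))
```

>>> jog_arm --plan '[{"claw":255,"delta_pos":[0.05,-0.2,0],"delta_rot":[0,0,0]},{"claw":255,"delta_pos":[0.11,-0.4,0],"delta_rot":[0,0,-0.0044]},{"claw":255,"delta_pos":[0.16,-0.6,0],"delta_rot":[0,0,-0.0044]},{"claw":255,"delta_pos":[0.22,-0.8,0],"delta_rot":[0,0,-0.0044]},{"claw":255,"delta_pos":[0.22,-0.83,0],"delta_rot":[0,0,-0.0044]}]'

```text
clock: 5.7
tool_pos: [603.9, 155.5, 152.8]
tcp_rot: [0.996, 0.086, 0.0, -0.001]
wrist_force: [0.7, 0.1, -1.3]
finger_gap: 0.199
grasp_force: 40.0
```

>>> jog_arm --plan '[{"claw":255,"delta_pos":[0,0,0.1],"delta_rot":[0,0,0]},{"claw":255,"delta_pos":[0,0,0.25],"delta_rot":[0,0,0]},{"claw":255,"delta_pos":[0,0,0.4],"delta_rot":[0,0,0]},{"claw":255,"delta_pos":[0,0,0.5],"delta_rot":[0,0,0]},{"claw":255,"delta_pos":[0,0,0.5],"delta_rot":[0,0,0]}]'

```text
clock: 6.12
tool_pos: [599.8, 149.8, 73.2]
tcp_rot: [0.996, 0.084, -0.005, 0.001]
wrist_force: [-1.5, 0.0, -2.2]
finger_gap: 0.201
grasp_force: 40.0
```

```bash
python3 - <<'E'
from h import *; from cell import bot,vision
s=bot.get_state(); print(s["tool_pos"],s["tcp_rot"],s["wrist_force"],go(s,[604,156,41],.175))
d=vision.read_camera("wrist"); pickle.dump(d,open("w4.pkl","wb"))
cv2.imwrite("pics/w4.png",d["frame"])
E
```

```text
[599.80968933 149.76167607  73.2497783 ] [ 9.96443570e-01  8.41227410e-02 -4.82867825e-03  5.10127308e-04] [-1.47631453  0.04557933 -2.23218587] (array([ 0.037, -0.036,  0.215]), array([ 0.0001,  0.0031, -0.0021]))
```

View pics/w4.png

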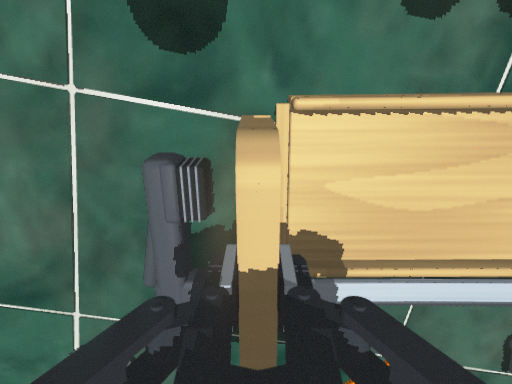

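The view shows the panel between the pad (face at x≈210) and the tongue (x 277–290), with its far end at (258,116). The tray's +x rim corner is at (290,97), so the panel is roughly flush. I'll compute the offset.

```bash
python3 - <<'E'
from h import *; from cell import bot
d=pickle.load(open("w4.pkl","rb")); s=bot.get_state(); print(s["tool_pos"])
c,si=np.cos(.175),np.sin(.175); X=np.array([c,si]);Y=np.array([-si,c]); O=np.array([630.5,34.9])
f=lambda n,p,z: print(n,np.round(onz(d,p,z),1),"tray xy",np.round([(onz(d,p,z)-O)@X,(onz(d,p,z)-O)@Y],1))
f("panel far top",(258,116),115);f("panel far lower",(258,116),105)
f("panelL r180",(236,180),120); f("panelR r180",(280,180),120); f("panelL r150",(237,150),120); f("panelR r150",(278,150),120)
f("rim +x",(290,95),36); f("rim -x",(300,277),36); f("tongue far",(277,104),14); f("pad",(211,190),33)
f("TCP",proj(d,[*s["tool_pos"]]),s["tool_pos"][2])
print("cam",ray(d,(0,0))[0])
E
```

```text
[601.3850919  150.07261643  75.46248984]
panel far top [671.6 162.4] tray xy [ 62.7 118.4]
panel far lower [670.6 162.2] tray xy [ 61.6 118.4]
panelL r180 [646.5 166.8] tray xy [ 38.8 127.1]
panelR r180 [649.5 149.8] tray xy [ 38.7 109.9]
panelL r150 [658.4 168.2] tray xy [ 50.7 126.4]
panelR r150 [661.  152.9] tray xy [ 50.6 110.9]
rim +x [678.8 143.9] tray xy [66.6 98.9]
rim -x [553.1 110.3] tray xy [-63.1  87.7]
tongue far [671.  149.1] tray xy [ 59.8 105.5]
pad [608.9 184.2] tray xy [  4.7 150.7]
TCP [601.4 150.1] tray xy [ -8.6 118.5]
cam [684.77756992 164.68223367 240.19951952]
```

>>> jog_arm --plan '[{"claw":255,"delta_pos":[0,0,0],"delta_rot":[0,0,0]},{"claw":255,"delta_pos":[0,0,0],"delta_rot":[0,0,0]}]'

```text
clock: 6.33
tool_pos: [605.3, 151.0, 80.0]
tcp_rot: [0.996, 0.084, 0.001, 0.0]
wrist_force: [0.9, -0.0, -1.3]
finger_gap: 0.203
grasp_force: 40.0
```

```bash
python3 - <<'E'
from h import *; from cell import bot
s=bot.get_state(); print(s["tool_pos"],s["tcp_rot"]); c,si=np.cos(.175),np.sin(.175); p=s["tool_pos"][:2]-[630.5,34.9]
print(p@[c,si],p@[-si,c]); T=np.array([630.5,34.9])-5*np.array([c,si])+121*np.array([-si,c]); print(T,go(s,[*T,43],.175))
E
```

```text
[605.3036874  151.02322287  79.99245654] [9.96449417e-01 8.41802410e-02 1.49601538e-03 9.02223383e-05]
-4.593479637375867 118.73650240744118
[604.50928266 153.18137052] (array([-0.004, -0.015,  0.247]), array([ 0.0001, -0.0009, -0.002 ]))
```

>>> jog_arm --plan '[{"claw":255,"delta_pos":[0,-0.01,0.08],"delta_rot":[0,0,-0.002]},{"claw":255,"delta_pos":[0,-0.01,0.15],"delta_rot":[0,0,-0.002]},{"claw":255,"delta_pos":[0,-0.01,0.21],"delta_rot":[0,0,-0.002]},{"claw":255,"delta_pos":[0,-0.01,0.24],"delta_rot":[0,0,-0.002]},{"claw":255,"delta_pos":[0,-0.01,0.245],"delta_rot":[0,0,-0.002]}]'

```text
clock: 6.75
tool_pos: [602.8, 153.2, 41.3]
tcp_rot: [0.996, 0.088, -0.001, -0.0]
wrist_force: [-2.7, 0.2, 4.4]
finger_gap: 0.201
grasp_force: 40.6
```

>>> jog_arm --plan '[{"claw":255,"delta_pos":[0,0,0],"delta_rot":[0,0,0]},{"claw":255,"delta_pos":[0,0,0],"delta_rot":[0,0,0]}]'

```text
clock: 6.92
tool_pos: [603.3, 153.1, 41.3]
tcp_rot: [0.996, 0.088, -0.0, -0.0]
wrist_force: [-0.8, 0.7, 1.2]
finger_gap: 0.205
grasp_force: 40.2
```

>>> jog_arm --plan '[{"claw":255,"delta_pos":[0,0,0],"delta_rot":[0,0,0]},{"claw":255,"delta_pos":[0,0.025,0],"delta_rot":[0,0,0]},{"claw":255,"delta_pos":[0,0.05,0],"delta_rot":[0,0,0]},{"claw":255,"delta_pos":[0,0.075,0],"delta_rot":[0,0,0]},{"claw":255,"delta_pos":[0,0.095,0],"delta_rot":[0,0,0]}]'

```text
clock: 7.33
tool_pos: [606.2, 138.1, 41.4]
tcp_rot: [0.996, 0.087, -0.0, 0.0]
wrist_force: [0.1, -0.9, -1.4]
finger_gap: 0.2
grasp_force: 39.9
```

>>> jog_arm --plan '[{"claw":255,"delta_pos":[0,0.01,0],"delta_rot":[0,0,0]},{"claw":255,"delta_pos":[0,0.02,0],"delta_rot":[0,0,0]},{"claw":255,"delta_pos":[0,0.02,0],"delta_rot":[0,0,0]}]'

```text
clock: 7.58
tool_pos: [606.5, 135.8, 41.4]
tcp_rot: [0.996, 0.087, -0.0, -0.0]
wrist_force: [0.2, 1.4, 0.3]
finger_gap: 0.2
grasp_force: 39.9
```

```bash
python3 - <<'E'
from h import *; from cell import bot,vision
s=bot.get_state(); print(s["tool_pos"],s["wrist_force"])
d=vision.read_camera("wrist"); pickle.dump(d,open("w5.pkl","wb")); m=wood(d["frame"])
c,si=np.cos(.175),np.sin(.175); X=np.array([c,si]);Y=np.array([-si,c]); O=np.array([630.5,34.9])
tr=lambda q:np.round([(q-O)@X,(q-O)@Y],1)
print("TCP",tr(s["tool_pos"][:2]))
col=np.where(m[:,258])[0]; print("panel far v",col[0],tr(onz(d,(258,col[0]),83)))
for u in (340,400,460): 
    v=np.where(m[:,u])[0]; print(u,v[0],v[-1],tr(onz(d,(u,v[0]),36)),tr(onz(d,(u,v[-1]),36)))
cv2.imwrite("pics/w5.png",d["frame"])
E
```

```text
[606.54845018 135.80159272  41.42254371] [0.22449437 1.38432722 0.34208125]
TCP [ -6.  103.5]
panel far v 114 [ 67.1 103.9]
340 106 304 [66.9 61.2] [-56.9  50.7]
400 105 311 [67.4 30.3] [-62.1  11.4]
460 105 312 [67.3 -0.5] [-62.4 -27.2]
```

The panel is seated (y≈103.5), and its far end at 67.1 lines up with the tray rim at 67.2. I'll release, lift, and go above the clamp grip.

>>> jog_arm --plan '[{"claw":120,"delta_pos":[0,0,0],"delta_rot":[0,0,0]},{"claw":100,"delta_pos":[0,0,0],"delta_rot":[0,0,0]},{"claw":100,"delta_pos":[0,0,0],"delta_rot":[0,0,0]},{"claw":100,"delta_pos":[0,0,-0.1],"delta_rot":[0,0,0]},{"claw":100,"delta_pos":[0,0,-0.3],"delta_rot":[0,0,0]}]'

```text
clock: 8.05
tool_pos: [602.7, 135.5, 82.6]
tcp_rot: [0.996, 0.088, -0.005, 0.0]
wrist_force: [-0.6, 0.7, -0.5]
finger_gap: 0.607
grasp_force: 0.0
```

>>> jog_arm --plan '[{"claw":60,"delta_pos":[0,0,-0.25],"delta_rot":[0,0,0]},{"claw":0,"delta_pos":[0,0,-0.5],"delta_rot":[0,0,0]},{"claw":0,"delta_pos":[-0.2,0.2,-0.5],"delta_rot":[0,0,0]},{"claw":0,"delta_pos":[-0.4,0.5,-0.5],"delta_rot":[0,0,0]},{"claw":0,"delta_pos":[-0.6,0.7,-0.5],"delta_rot":[0,0,0]}]'

```text
clock: 8.47
tool_pos: [544.6, 27.4, 163.5]
tcp_rot: [0.996, 0.089, 0.002, 0.001]
wrist_force: [0.0, -1.3, -0.8]
finger_gap: 1.003
grasp_force: 0.0
```

```bash
python3 - <<'E'
from h import *; from cell import bot
s=bot.get_state(); print(s["tool_pos"],go(s,[506,-130,150],.172))
E
```

```text
[544.59691418  27.36729007 163.54570322] (array([-0.439,  0.987,  0.091]), array([ 0.0007, -0.0013,  0.0017]))
```

>>> jog_arm --plan '[{"claw":0,"delta_pos":[-0.11,0.25,0],"delta_rot":[0,0,0]},{"claw":0,"delta_pos":[-0.22,0.5,0],"delta_rot":[0,0,0]},{"claw":0,"delta_pos":[-0.33,0.75,0.02],"delta_rot":[0,0,0]},{"claw":0,"delta_pos":[-0.44,0.98,0.05],"delta_rot":[0,0,0]},{"claw":0,"delta_pos":[-0.44,0.98,0.05],"delta_rot":[0,0,0]}]'

```text
clock: 8.88
tool_pos: [502.5, -134.1, 154.0]
tcp_rot: [0.996, 0.084, -0.001, 0.002]
wrist_force: [0.6, 0.5, 0.7]
finger_gap: 1.001
grasp_force: 0.0
```

>>> jog_arm --plan '[{"claw":0,"delta_pos":[0,0,0],"delta_rot":[0,0,0]},{"claw":0,"delta_pos":[0,0,0],"delta_rot":[0,0,0]}]'

```text
clock: 9.05
tool_pos: [504.4, -127.7, 154.4]
tcp_rot: [0.996, 0.087, 0.0, -0.0]
wrist_force: [-0.2, 0.3, -0.8]
finger_gap: 1.0
grasp_force: 0.0
```

```bash
python3 - <<'E'
from h import *; from cell import bot,vision
s=bot.get_state(); print(s["tool_pos"])
d=vision.read_camera("wrist"); pickle.dump(d,open("w6.pkl","wb")); t=vision.read_camera("top"); pickle.dump(t,open("top6.pkl","wb"))
a=d["frame"]; b=cv2.resize(t["frame"][100:240,140:320],(284,221),interpolation=cv2.INTER_CUBIC)
cv2.imwrite("pics/w6.png",np.hstack([a,cv2.copyMakeBorder(b,0,384-221,0,0,0)]))
g=cv2.cvtColor(a,cv2.COLOR_BGR2HSV)
for r in (170,200,230): print(r,[(u,*g[r,u].tolist()) for u in range(215,310,5)])
E
```

```text
[ 504.42098466 -127.71182448  154.35955423]
170 [(215, 76, 70, 124), (220, 77, 65, 125), (225, 76, 67, 122), (230, 76, 67, 115), (235, 104, 31, 107), (240, 108, 31, 179), (245, 111, 27, 153), (250, 77, 66, 105), (255, 76, 74, 114), (260, 77, 75, 109), (265, 77, 72, 110), (270, 77, 68, 108), (275, 75, 9, 55), (280, 107, 27, 85), (285, 109, 29, 96), (290, 104, 37, 90), (295, 113, 18, 58), (300, 74, 66, 104), (305, 75, 80, 111)]
200 [(215, 76, 72, 121), (220, 75, 70, 121), (225, 75, 68, 116), (230, 73, 69, 107), (235, 82, 39, 99), (240, 110, 31, 179), (245, 105, 30, 135), (250, 71, 50, 107), (255, 73, 63, 110), (260, 76, 60, 107), (265, 77, 67, 103), (270, 76, 76, 81), (275, 105, 26, 80), (280, 113, 29, 104), (285, 111, 32, 113), (290, 108, 32, 104), (295, 108, 34, 89), (300, 78, 90, 111), (305, 79, 98, 109)]
230 [(215, 77, 58, 62), (220, 79, 58, 62), (225, 78, 55, 56), (230, 76, 65, 59), (235, 78, 57, 54), (240, 73, 73, 56), (245, 75, 62, 58), (250, 80, 71, 54), (255, 76, 82, 53), (260, 81, 100, 51), (265, 79, 73, 49), (270, 79, 85, 48), (275, 105, 28, 54), (280, 107, 33, 54), (285, 116, 33, 54), (290, 105, 38, 54), (295, 116, 32, 55), (300, 81, 94, 54), (305, 79, 87, 47)]
```

View pics/w6.png

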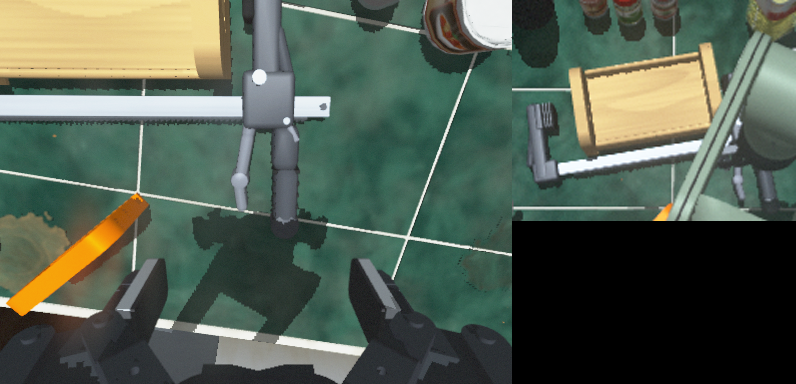

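The last view shows the panel standing at the open end. The trigger runs from (248,128) to (240,210), the grip from (285,130) to (287,235), and the bar lies at v 97–120. Now the grip point.

```bash
python3 - <<'E'
from h import *; from cell import bot
d=pickle.load(open("w6.pkl","rb")); s=bot.get_state()
for n,p,z in [("bar1",(20,108),22),("bar2",(225,108),22),("tail",(330,106),22),("tr170",(233,170),22),("gr170",(298,170),22),("tr185",(231,185),22),("gr185",(298,185),22),("tr end",(240,210),22),("gr end",(287,235),22)]: print(n,np.round(onz(d,p,z),1))
b1,b2=onz(d,(20,108),22),onz(d,(225,108),22); v=(b1-b2)/np.linalg.norm(b1-b2); X=np.array([v[1],-v[0]]); print("yaw",np.arctan2(-v[0],v[1]))
for p in ((233,170),(298,170),(231,185),(298,185),(287,235),(265,75)): q=onz(d,p,22)-b2; print(p,"dist bar",q@X,"along",q@v)
P=b2-66*X; print(P)
E
```

```text
bar1 [528.  94.]
bar2 [560.9 -87. ]
tail [ 579.1 -180.1]
tr170 [ 504.9 -102.8]
gr170 [ 515.9 -164.6]
tr185 [ 489.5 -103.2]
gr185 [ 501.  -167.9]
tr end [ 464.9 -116. ]
gr end [ 445.9 -168.4]
yaw 0.1798380807457624
(233, 170) dist bar -57.91700943529847 along -5.533460307802941
(298, 170) dist bar -58.14240457327548 along -68.28784775350734
(231, 185) dist bar -73.09566712002032 along -3.1275904705958286
(298, 185) dist bar -73.32471372169876 along -68.85843961920888
(287, 235) dist bar -127.6200950666646 along -59.48516986052803
(265, 75) dist bar 27.79151235332712 along -36.107987520615175
[495.92159583 -98.82899221]
```

```bash
python3 - <<'E'
from h import *; from cell import bot
s=bot.get_state(); print(s["tool_pos"],go(s,[502.4,-134.7,15],.178))
E
```

```text
[ 504.76242375 -126.66272909  154.37036725] (array([-0.025,  0.05 ,  0.929]), array([-0.    , -0.0001, -0.0003]))
```

>>> jog_arm --plan '[{"claw":0,"delta_pos":[-0.025,0.05,0.2],"delta_rot":[0,0,0]},{"claw":0,"delta_pos":[-0.025,0.05,0.45],"delta_rot":[0,0,0]},{"claw":0,"delta_pos":[-0.025,0.05,0.7],"delta_rot":[0,0,0]},{"claw":0,"delta_pos":[-0.025,0.05,0.88],"delta_rot":[0,0,0]},{"claw":0,"delta_pos":[-0.025,0.05,0.9],"delta_rot":[0,0,0]}]' --grip_force 30

```text
clock: 9.57
tool_pos: [497.3, -132.0, 13.7]
tcp_rot: [0.996, 0.089, -0.005, -0.003]
wrist_force: [-1.6, 0.1, -1.1]
finger_gap: 1.0
grasp_force: 0.0
```

>>> jog_arm --plan '[{"claw":0,"delta_pos":[0,0,0],"delta_rot":[0,0,0]},{"claw":0,"delta_pos":[0,0,0],"delta_rot":[0,0,0]},{"claw":0,"delta_pos":[0,0,0],"delta_rot":[0,0,0]}]'

```text
clock: 9.82
tool_pos: [504.5, -136.3, 21.7]
tcp_rot: [0.996, 0.088, 0.002, 0.001]
wrist_force: [0.0, 0.7, 0.2]
finger_gap: 0.999
grasp_force: 0.0
```

```bash
python3 - <<'E'
from h import *; from cell import bot
s=bot.get_state(); print(s["tool_pos"],s["wrist_force"],go(s,[502.4,-134.7,6],.178))
E
```

```text
[ 504.52538636 -136.30422449   21.67598491] [0.04247806 0.72362233 0.176969  ] (array([-0.013, -0.013,  0.104]), array([ 0.0009, -0.0013, -0.0005]))
```

>>> jog_arm --plan '[{"claw":0,"delta_pos":[-0.01,-0.01,0.03],"delta_rot":[0,0,0]},{"claw":0,"delta_pos":[-0.01,-0.01,0.06],"delta_rot":[0,0,0]},{"claw":0,"delta_pos":[-0.01,-0.01,0.08],"delta_rot":[0,0,0]},{"claw":0,"delta_pos":[-0.01,-0.01,0.1],"delta_rot":[0,0,0]},{"claw":0,"delta_pos":[-0.01,-0.01,0.1],"delta_rot":[0,0,0]}]'

```text
clock: 10.23
tool_pos: [499.6, -134.4, 3.5]
tcp_rot: [0.996, 0.087, -0.001, -0.0]
wrist_force: [-0.4, 0.7, -0.4]
finger_gap: 1.0
grasp_force: 0.0
```

>>> jog_arm --plan '[{"claw":70,"delta_pos":[0,0,0],"delta_rot":[0,0,0]},{"claw":70,"delta_pos":[0,0,0],"delta_rot":[0,0,0]},{"claw":70,"delta_pos":[0,0,0],"delta_rot":[0,0,0]},{"claw":70,"delta_pos":[0,0,0],"delta_rot":[0,0,0]}]'

```text
clock: 10.57
tool_pos: [500.4, -134.7, 4.3]
tcp_rot: [0.996, 0.088, 0.0, 0.0]
wrist_force: [0.5, 0.1, 0.7]
finger_gap: 0.728
grasp_force: 0.0
```

>>> jog_arm --plan '[{"claw":100,"delta_pos":[0,0,0],"delta_rot":[0,0,0]},{"claw":100,"delta_pos":[0,0,0],"delta_rot":[0,0,0]},{"claw":100,"delta_pos":[0,0,0],"delta_rot":[0,0,0]},{"claw":100,"delta_pos":[0,0,0],"delta_rot":[0,0,0]}]'

```text
clock: 10.9
tool_pos: [500.9, -135.3, 4.8]
tcp_rot: [0.996, 0.088, 0.001, 0.001]
wrist_force: [-0.0, -2.0, 3.7]
finger_gap: 0.607
grasp_force: 2.0
```

>>> jog_arm --plan '[{"claw":125,"delta_pos":[0,0,0],"delta_rot":[0,0,0]},{"claw":125,"delta_pos":[0,0,0],"delta_rot":[0,0,0]},{"claw":125,"delta_pos":[0,0,0],"delta_rot":[0,0,0]},{"claw":125,"delta_pos":[0,0,0],"delta_rot":[0,0,0]}]'

```text
clock: 11.23
tool_pos: [501.8, -136.4, 5.6]
tcp_rot: [0.996, 0.088, 0.001, 0.002]
wrist_force: [-1.4, -3.8, 6.2]
finger_gap: 0.507
grasp_force: 3.5
```

```bash
cat >> h.py <<'E'
def look(name):
    from cell import vision
    w=vision.read_camera("wrist"); t=vision.read_camera("top"); s=vision.read_camera("scene"); pickle.dump((w,t,s),open(name+".pkl","wb"))
    return w,t,s
E
python3 - <<'E'
from h import *; from cell import bot
s=bot.get_state(); print(s["wrist_force"],s["moment"],s["finger_gap"],s["grasp_force"])
w,t,sc=look("L1"); w6=pickle.load(open("w6.pkl","rb"))
for d,n in((pickle.load(open("top6.pkl","rb")),"b"),(t,"now")):
    g=cv2.cvtColor(d["frame"],cv2.COLOR_BGR2GRAY)
    print(n,g[165:190:3,155:185].tolist()[3])
# trigger / grip / tail as seen from wrist now: bright steel bar mask
h=cv2.cvtColor(w["frame"],cv2.COLOR_BGR2HSV); m=cv2.inRange(h,(85,0,180),(130,60,255)); 
n,l,st,c=cv2.connectedComponentsWithStats(m); print([ (st[i].tolist(),c[i].round().tolist()) for i in range(1,n) if st[i,4]>60])
E
```

```text
[-1.35160628 -3.83433561  6.16509601] [-0.78920968  0.08208084 -0.04109375] 0.507467091556976 3.540206174366176
b [117, 145, 155, 100, 58, 119, 60, 118, 64, 146, 70, 46, 43, 47, 81, 85, 92, 98, 98, 99, 98, 93, 91, 95, 102, 199, 208, 207, 208, 208]
now [122, 145, 162, 86, 57, 120, 59, 119, 63, 118, 63, 46, 39, 46, 83, 86, 91, 95, 96, 99, 96, 93, 92, 94, 94, 199, 207, 208, 207, 206]
[([225, 44, 32, 34, 808], [241.0, 61.0]), ([0, 99, 209, 41, 8106], [104.0, 119.0]), ([311, 101, 72, 39, 2487], [344.0, 120.0]), ([290, 144, 14, 14, 156], [297.0, 151.0]), ([301, 161, 18, 27, 193], [309.0, 174.0]), ([206, 164, 20, 81, 554], [215.0, 202.0]), ([214, 247, 8, 15, 67], [217.0, 254.0])]
```

```bash
python3 - <<'E'
from h import *
d=pickle.load(open("w6.pkl","rb")); P=np.array([504.6,-127.0,154.4]); th=.175
X=np.array([np.cos(th),np.sin(th),0]);Y=np.array([np.sin(th),-np.cos(th),0])
for dz in (0,13,25,40):
    for dx in (-11,0,11):
        a=[proj(d,P+dx*X+sg*42.5*Y+[0,0,dz]) for sg in(-1,1)]; print(dz,dx,np.round(a).tolist(),round(a[1][0]-a[0][0]))
f=d["frame"]; g=cv2.cvtColor(f,cv2.COLOR_BGR2GRAY)
for v in (255,258,262,266,272,280): print(v,g[v,112:172:3].tolist(),g[v,345:400:3].tolist())
E
```

```text
0 -11 [[185.0, 253.0], [329.0, 253.0]] 144
0 0 [[184.0, 236.0], [331.0, 236.0]] 147
0 11 [[183.0, 219.0], [332.0, 219.0]] 149
13 -11 [[180.0, 265.0], [334.0, 265.0]] 154
13 0 [[179.0, 247.0], [336.0, 247.0]] 157
13 11 [[177.0, 229.0], [337.0, 229.0]] 160
25 -11 [[175.0, 277.0], [339.0, 278.0]] 164
25 0 [[173.0, 259.0], [341.0, 259.0]] 168
25 11 [[171.0, 239.0], [343.0, 239.0]] 172
40 -11 [[167.0, 296.0], [347.0, 296.0]] 180
40 0 [[165.0, 275.0], [349.0, 276.0]] 184
40 11 [[163.0, 254.0], [351.0, 255.0]] 189
255 [73, 97, 103, 92, 99, 98, 102, 224, 94, 95, 96, 96, 98, 99, 99, 97, 93, 89, 82, 92] [88, 87, 86, 83, 78, 80, 81, 82, 85, 91, 96, 95, 100, 97, 98, 100, 98, 93, 134]
258 [94, 96, 97, 94, 90, 91, 93, 223, 91, 96, 95, 94, 99, 100, 99, 100, 65, 66, 88, 91] [88, 90, 82, 54, 68, 91, 96, 95, 91, 94, 96, 97, 97, 95, 94, 98, 99, 92, 237]
262 [92, 93, 92, 87, 85, 84, 82, 241, 95, 95, 96, 128, 131, 129, 131, 58, 44, 44, 87, 92] [90, 87, 48, 36, 43, 112, 135, 132, 131, 99, 95, 95, 95, 86, 95, 96, 97, 100, 224]
266 [94, 92, 90, 84, 81, 77, 75, 241, 92, 92, 116, 130, 132, 131, 67, 55, 44, 44, 88, 90] [88, 89, 40, 37, 32, 41, 129, 134, 133, 135, 93, 92, 89, 91, 96, 99, 97, 220, 65]
272 [101, 97, 90, 84, 79, 77, 70, 59, 54, 132, 132, 131, 133, 59, 56, 51, 44, 47, 61, 81] [89, 87, 38, 34, 30, 37, 41, 128, 135, 132, 136, 57, 48, 60, 99, 101, 157, 83, 78]
280 [103, 101, 97, 83, 54, 53, 56, 107, 135, 131, 131, 116, 55, 55, 51, 50, 48, 39, 41, 83] [102, 85, 36, 36, 31, 36, 36, 38, 63, 134, 134, 132, 135, 49, 51, 44, 61, 76, 83]
```

Measured from the pictures: the open fingertips are about 38 mm behind the reported TCP, so about 25 mm once shut. I have to go that much lower; reopen, then descend gently while watching the force.

>>> jog_arm --plan '[{"claw":0,"delta_pos":[0,0,-0.05],"delta_rot":[0,0,0]},{"claw":0,"delta_pos":[0,0,-0.05],"delta_rot":[0,0,0]},{"claw":0,"delta_pos":[0,0,-0.05],"delta_rot":[0,0,0]},{"claw":0,"delta_pos":[0,0,-0.02],"delta_rot":[0,0,0]},{"claw":0,"delta_pos":[0,0,0],"delta_rot":[0,0,0]}]'

```text
clock: 11.8
tool_pos: [499.6, -134.1, 3.3]
tcp_rot: [0.996, 0.088, -0.0, -0.0]
wrist_force: [0.2, 0.2, -0.1]
finger_gap: 1.003
grasp_force: 0.0
```

```bash
python3 - <<'E'
from h import *; from cell import bot
s=bot.get_state(); print(s["tool_pos"],s["finger_gap"])
w,t,sc=look("L2")
# grip & trigger columns between the fingers, z=22
h=cv2.cvtColor(w["frame"],cv2.COLOR_BGR2HSV)
b1,b2=None,None
m=cv2.inRange(h,(85,0,180),(130,60,255)); n,l,st,c=cv2.connectedComponentsWithStats(m)
print([(st[i].tolist(),c[i].round().tolist()) for i in range(1,n) if st[i,4]>100])
for P in ((470,-134.7),(502.4,-134.7),(530,-130)): print("proj",proj(w,[*P,22]))
# grey (low saturation) runs per row
for r in (170,190,205,220):
    g=((h[r,:,0]>90)&(h[r,:,1]<60)&(h[r,:,2]>40)).astype(int); e=np.flatnonzero(np.diff(np.r_[0,g,0])).reshape(-1,2); print(r,[x.tolist() for x in e if x[1]-x[0]>5])
E
```

```text
[ 499.63795468 -134.10090896    3.31328792] 1.0028049194065636
[([231, 37, 33, 35, 545], [247.0, 58.0]), ([0, 95, 214, 41, 8530], [106.0, 115.0]), ([318, 97, 73, 40, 2557], [352.0, 116.0]), ([297, 140, 14, 14, 161], [304.0, 146.0]), ([307, 157, 19, 29, 209], [316.0, 170.0]), ([196, 174, 33, 95, 1089], [215.0, 232.0])]
proj [250.07425742 299.60025794]
proj [260.52032341 248.46898408]
proj [261.15505815 198.13698234]
170 [[215, 240], [273, 327]]
190 [[211, 236], [273, 326]]
205 [[208, 234], [273, 324]]
220 [[206, 231], [273, 323]]
```

>>> jog_arm --plan '[{"claw":0,"delta_pos":[0,0,0.03],"delta_rot":[0,0,0]},{"claw":0,"delta_pos":[0,0,0.06],"delta_rot":[0,0,0]},{"claw":0,"delta_pos":[0,0,0.09],"delta_rot":[0,0,0]},{"claw":0,"delta_pos":[0,0,0.11],"delta_rot":[0,0,0]},{"claw":0,"delta_pos":[0,0,0.11],"delta_rot":[0,0,0]}]'

```text
clock: 12.37
tool_pos: [499.3, -134.2, -13.4]
tcp_rot: [0.996, 0.088, -0.001, -0.001]
wrist_force: [0.0, -0.4, 0.8]
finger_gap: 1.001
grasp_force: 0.0
```

>>> jog_arm --plan '[{"claw":0,"delta_pos":[0,0,0.02],"delta_rot":[0,0,0]},{"claw":0,"delta_pos":[0,0,0.035],"delta_rot":[0,0,0]},{"claw":0,"delta_pos":[0,0,0.05],"delta_rot":[0,0,0]},{"claw":0,"delta_pos":[0,0,0.05],"delta_rot":[0,0,0]}]'

```text
clock: 12.7
tool_pos: [499.9, -134.5, -20.3]
tcp_rot: [0.996, 0.088, -0.0, -0.0]
wrist_force: [0.8, -0.0, 0.5]
finger_gap: 1.003
grasp_force: 0.0
```

>>> jog_arm --plan '[{"claw":70,"delta_pos":[0,0,0],"delta_rot":[0,0,0]},{"claw":70,"delta_pos":[0,0,0],"delta_rot":[0,0,0]},{"claw":70,"delta_pos":[0,0,0],"delta_rot":[0,0,0]},{"claw":70,"delta_pos":[0,0,0],"delta_rot":[0,0,0]}]'

```text
clock: 13.03
tool_pos: [500.7, -135.5, -19.2]
tcp_rot: [0.996, 0.088, 0.0, 0.001]
wrist_force: [-1.3, -3.5, 3.3]
finger_gap: 0.723
grasp_force: 3.9
```

>>> jog_arm --plan '[{"claw":110,"delta_pos":[0,0,0],"delta_rot":[0,0,0]},{"claw":110,"delta_pos":[0,0,0],"delta_rot":[0,0,0]},{"claw":110,"delta_pos":[0,0,0],"delta_rot":[0,0,0]},{"claw":110,"delta_pos":[0,0,0],"delta_rot":[0,0,0]}]'

```text
clock: 13.37
tool_pos: [502.2, -136.8, -18.0]
tcp_rot: [0.996, 0.088, 0.002, 0.002]
wrist_force: [-0.7, -5.1, 6.8]
finger_gap: 0.567
grasp_force: 6.2
```

Real contact at 65 mm confirms it. Full squeeze next, then I'll measure the tail.

>>> jog_arm --plan '[{"claw":146,"delta_pos":[0,0,0],"delta_rot":[0,0,0]},{"claw":146,"delta_pos":[0,0,0],"delta_rot":[0,0,0]},{"claw":146,"delta_pos":[0,0,0],"delta_rot":[0,0,0]},{"claw":146,"delta_pos":[0,0,0],"delta_rot":[0,0,0]}]'

```text
clock: 13.7
tool_pos: [503.6, -138.5, -16.8]
tcp_rot: [0.996, 0.088, 0.003, 0.004]
wrist_force: [-1.2, -8.3, 10.3]
finger_gap: 0.431
grasp_force: 12.0
```

```bash
cat >> h.py <<'E'
def bar(w):
    "bar tail length beyond head (mm) and tail tip from the wrist picture; bright steel at z=22"
    h=cv2.cvtColor(w["frame"],cv2.COLOR_BGR2HSV); m=cv2.inRange(h,(85,0,170),(130,70,255)); n,l,st,c=cv2.connectedComponentsWithStats(m)
    big=[i for i in range(1,n) if st[i,4]>1200 and st[i,1]<140 and st[i,1]>60]
    L=min(big,key=lambda i:c[i,0]); T=max(big,key=lambda i:c[i,0])
    a=onz(w,(st[L,0]+st[L,2],c[L,1]),22); b=onz(w,(st[T,0],c[T,1]),22); e=onz(w,(st[T,0]+st[T,2],c[T,1]),22)
    return np.round([np.linalg.norm(e-b),np.linalg.norm(e-a)],1), a.round(1), e.round(1)
E
python3 - <<'E'
from h import *; from cell import bot
for n in ("L1","L2"): print(n,bar(pickle.load(open(n+".pkl","rb"))[0]))
print("w6",bar(pickle.load(open("w6.pkl","rb"))))
w,t,sc=look("L3"); print(bar(w)); s=bot.get_state(); print(s["clock"],s["wrist_force"],s["grasp_force"],s["finger_gap"])
# panel & far jaw in top view: tray wood extent
for tt in (pickle.load(open("top6.pkl","rb")),t):
    n,l,st,c=cv2.connectedComponentsWithStats(wood(tt["frame"])); print([(st[i].tolist(),c[i].round(1).tolist()) for i in range(1,n) if st[i,4]>1500])
E
```

```text
L1 (array([33.2, 80. ]), array([ 565.2, -102.2]), array([ 578.9, -181. ]))
L2 (array([32.9, 79.5]), array([ 565.6, -102.2]), array([ 579.1, -180.6]))
w6 (array([217.4,   0. ]), array([ 565.9, -102.7]), array([ 565.9, -102.7]))
(array([41.1, 88.1]), array([566.4, -91.4]), array([ 581.3, -178.3]))
13.85 [-1.79444236 -7.54277661 11.45745804] 11.825520694255829 0.4320954030986619
[([176, 127, 97, 72, 4765], [224.1, 163.2])]
[([176, 127, 99, 72, 4878], [225.4, 163.4])]
```

Bar drawn about 8.5 mm by this squeeze (tail 79.6→88.1). About 65 mm is needed in all. I'll do two more pumps and then measure.

>>> jog_arm --plan '[{"claw":50,"delta_pos":[0,0,0],"delta_rot":[0,0,0]},{"claw":50,"delta_pos":[0,0,0],"delta_rot":[0,0,0]},{"claw":50,"delta_pos":[0,0,0],"delta_rot":[0,0,0]},{"claw":50,"delta_pos":[0,0,0],"delta_rot":[0,0,0]}]'

```text
clock: 14.18
tool_pos: [499.5, -133.4, -20.5]
tcp_rot: [0.996, 0.088, -0.001, -0.001]
wrist_force: [1.2, 3.3, 0.5]
finger_gap: 0.804
grasp_force: 1.5
```

>>> jog_arm --plan '[{"claw":146,"delta_pos":[0,0,0],"delta_rot":[0,0,0]},{"claw":146,"delta_pos":[0,0,0],"delta_rot":[0,0,0]},{"claw":146,"delta_pos":[0,0,0],"delta_rot":[0,0,0]},{"claw":146,"delta_pos":[0,0,0],"delta_rot":[0,0,0]}]'

```text
clock: 14.52
tool_pos: [502.9, -139.1, -17.2]
tcp_rot: [0.996, 0.088, 0.002, 0.004]
wrist_force: [-1.8, -6.5, 9.7]
finger_gap: 0.432
grasp_force: 8.7
```

>>> jog_arm --plan '[{"claw":50,"delta_pos":[0,0,0],"delta_rot":[0,0,0]},{"claw":50,"delta_pos":[0,0,0],"delta_rot":[0,0,0]},{"claw":50,"delta_pos":[0,0,0],"delta_rot":[0,0,0]},{"claw":50,"delta_pos":[0,0,0],"delta_rot":[0,0,0]}]'

```text
clock: 14.85
tool_pos: [499.4, -133.8, -20.6]
tcp_rot: [0.996, 0.088, -0.001, -0.001]
wrist_force: [1.2, 2.8, -0.3]
finger_gap: 0.806
grasp_force: 1.2
```

>>> jog_arm --plan '[{"claw":146,"delta_pos":[0,0,0],"delta_rot":[0,0,0]},{"claw":146,"delta_pos":[0,0,0],"delta_rot":[0,0,0]},{"claw":146,"delta_pos":[0,0,0],"delta_rot":[0,0,0]},{"claw":146,"delta_pos":[0,0,0],"delta_rot":[0,0,0]}]'

```text
clock: 15.18
tool_pos: [502.8, -139.3, -17.1]
tcp_rot: [0.996, 0.089, 0.002, 0.004]
wrist_force: [-2.9, -7.3, 11.2]
finger_gap: 0.428
grasp_force: 11.9
```

```bash
cat >> h.py <<'E'
def rep(name):
    from cell import bot
    w,t,sc=look(name); s=bot.get_state(); print(round(s["clock"],2),s["tool_pos"].round(1),s["wrist_force"].round(1),"grip",round(s["grasp_force"],1),"gap",round(s["finger_gap"],3),"bar",bar(w))
    # top view: far jaw dark mass & loose panel; project onto the clamp's y at mid pad
    n,l,st,c=cv2.connectedComponentsWithStats(wood(t["frame"])); i=1+np.argmax(st[1:,4]*((np.abs(c[1:,0]-225)<40))) 
    print("wood",st[i].tolist())
    g=cv2.cvtColor(t["frame"],cv2.COLOR_BGR2GRAY)
    for r in (172,178): print(r,g[r,146:192].tolist())
E
python3 -c "
from h import *
rep('L4')"
```

```text
15.33 [ 502.8 -139.2  -17.1] [-3.4 -8.  10.5] grip 11.7 gap 0.43 bar (array([ 61.2, 108.4]), array([568.6, -91.1]), array([ 588. , -197.7]))
wood [176, 127, 99, 71, 4885]
172 [89, 85, 85, 83, 83, 85, 82, 81, 83, 83, 77, 97, 117, 125, 134, 98, 133, 151, 150, 65, 96, 120, 98, 115, 98, 93, 61, 43, 50, 92, 91, 86, 86, 127, 200, 206, 206, 207, 205, 207, 208, 128, 91, 105, 96, 201]
178 [101, 98, 92, 88, 85, 81, 81, 78, 71, 71, 69, 79, 103, 117, 129, 140, 115, 105, 99, 83, 56, 53, 57, 57, 58, 55, 57, 56, 48, 53, 89, 92, 95, 95, 148, 202, 207, 208, 207, 206, 207, 207, 126, 90, 83, 133]
```

>>> jog_arm --plan '[{"claw":50,"delta_pos":[0,0,0],"delta_rot":[0,0,0]},{"claw":50,"delta_pos":[0,0,0],"delta_rot":[0,0,0]},{"claw":50,"delta_pos":[0,0,0],"delta_rot":[0,0,0]},{"claw":50,"delta_pos":[0,0,0],"delta_rot":[0,0,0]}]'

```text
clock: 15.67
tool_pos: [499.6, -133.9, -20.5]
tcp_rot: [0.996, 0.088, -0.001, -0.001]
wrist_force: [1.6, 2.7, -0.1]
finger_gap: 0.804
grasp_force: 1.3
```

>>> jog_arm --plan '[{"claw":100,"delta_pos":[0,0,0],"delta_rot":[0,0,0]},{"claw":115,"delta_pos":[0,0,0],"delta_rot":[0,0,0]},{"claw":130,"delta_pos":[0,0,0],"delta_rot":[0,0,0]},{"claw":146,"delta_pos":[0,0,0],"delta_rot":[0,0,0]},{"claw":146,"delta_pos":[0,0,0],"delta_rot":[0,0,0]}]'

```text
clock: 16.08
tool_pos: [502.9, -139.1, -17.1]
tcp_rot: [0.996, 0.089, 0.002, 0.004]
wrist_force: [-3.1, -6.4, 10.8]
finger_gap: 0.431
grasp_force: 10.4
```

```bash
python3 -c "
from h import *
rep('L5')"
```

```text
16.23 [ 502.9 -139.1  -17.1] [-2.6 -6.7 11.1] grip 10.4 gap 0.431 bar (array([ 71.3, 118.7]), array([569.9, -90.5]), array([ 591.2, -207.2]))
wood [176, 127, 99, 71, 4869]
172 [86, 86, 86, 88, 81, 85, 82, 83, 84, 85, 89, 95, 91, 83, 75, 99, 120, 124, 136, 101, 135, 147, 152, 71, 96, 115, 101, 117, 103, 93, 64, 51, 49, 123, 200, 208, 207, 206, 207, 207, 205, 130, 91, 103, 102, 202]
178 [101, 95, 89, 87, 86, 79, 80, 78, 77, 70, 70, 70, 69, 70, 74, 80, 101, 122, 130, 138, 141, 147, 117, 81, 56, 54, 52, 57, 51, 55, 57, 59, 55, 55, 146, 203, 208, 208, 208, 209, 208, 207, 126, 87, 85, 132]
```

>>> jog_arm --plan '[{"claw":50,"delta_pos":[0,0,0],"delta_rot":[0,0,0]},{"claw":50,"delta_pos":[0,0,0],"delta_rot":[0,0,0]},{"claw":50,"delta_pos":[0,0,0],"delta_rot":[0,0,0]},{"claw":50,"delta_pos":[0,0,0],"delta_rot":[0,0,0]}]'

```text
clock: 16.57
tool_pos: [499.6, -133.9, -20.5]
tcp_rot: [0.996, 0.088, -0.001, -0.001]
wrist_force: [1.0, 3.9, -0.4]
finger_gap: 0.805
grasp_force: 1.4
```

>>> jog_arm --plan '[{"claw":100,"delta_pos":[0,0,0],"delta_rot":[0,0,0]},{"claw":115,"delta_pos":[0,0,0],"delta_rot":[0,0,0]},{"claw":130,"delta_pos":[0,0,0],"delta_rot":[0,0,0]},{"claw":146,"delta_pos":[0,0,0],"delta_rot":[0,0,0]},{"claw":146,"delta_pos":[0,0,0],"delta_rot":[0,0,0]}]'

```text
clock: 16.98
tool_pos: [502.6, -138.8, -17.3]
tcp_rot: [0.996, 0.089, 0.002, 0.004]
wrist_force: [-2.2, -7.5, 10.3]
finger_gap: 0.429
grasp_force: 10.4
```

```bash
python3 - <<'E'
from h import *
rep('L6')
w,t,sc=pickle.load(open("L6.pkl","rb"))
# heel/fixed panel in wrist: rows through the heel
h=cv2.cvtColor(w["frame"],cv2.COLOR_BGR2HSV); m=wood(w["frame"])
for r in (8,20,35,50,65): x=np.where(m[r])[0]; print(r,x[-1] if len(x) else None,[tuple(h[r,u].tolist()) for u in range(195,275,6)])
c,si=np.cos(.175),np.sin(.175); O=np.array([630.5,34.9])
for n,u,v in (("pad172",180,172),): print(n,onz(t,(u,v),33),(onz(t,(u,v),33)-O)@[-si,c])
E
```

```text
17.13 [ 502.7 -138.8  -17.3] [-2.6 -7.6 10.6] grip 10.3 gap 0.43 bar (array([ 82., 129.]), array([571.4, -90.1]), array([ 594.4, -217.1]))
wood [176, 127, 99, 70, 4863]
172 [88, 87, 86, 84, 82, 83, 86, 81, 82, 82, 88, 93, 95, 87, 81, 73, 77, 76, 81, 102, 121, 130, 136, 110, 143, 142, 139, 68, 119, 89, 121, 91, 126, 120, 201, 208, 206, 205, 207, 206, 204, 149, 94, 103, 100, 201]
178 [101, 98, 88, 85, 83, 82, 77, 79, 75, 72, 71, 69, 71, 71, 75, 76, 75, 78, 76, 89, 107, 122, 134, 141, 146, 152, 118, 83, 57, 51, 55, 53, 56, 58, 94, 200, 206, 206, 207, 207, 207, 208, 131, 91, 102, 138]
8 171 [(90, 1, 247), (0, 0, 247), (107, 31, 190), (108, 29, 159), (107, 30, 169), (109, 27, 177), (106, 24, 184), (104, 27, 178), (109, 35, 138), (104, 46, 95), (108, 36, 92), (109, 33, 107), (107, 33, 123), (110, 33, 116)]
20 159 [(90, 1, 247), (0, 0, 247), (90, 1, 247), (90, 1, 247), (109, 26, 154), (107, 30, 152), (105, 27, 152), (106, 25, 153), (104, 29, 150), (104, 29, 150), (105, 34, 152), (106, 26, 149), (106, 29, 149), (102, 29, 148)]
35 157 [(90, 2, 247), (90, 1, 247), (90, 1, 247), (90, 1, 247), (106, 29, 170), (110, 26, 175), (107, 31, 175), (108, 26, 179), (104, 28, 183), (104, 29, 185), (105, 27, 187), (103, 25, 191), (109, 29, 196), (107, 26, 197)]
50 159 [(103, 29, 62), (105, 23, 66), (105, 29, 159), (105, 31, 164), (108, 30, 168), (104, 28, 172), (108, 29, 174), (103, 27, 177), (107, 27, 179), (108, 25, 182), (107, 29, 187), (104, 28, 185), (107, 28, 184), (107, 25, 185)]
65 160 [(107, 34, 152), (108, 33, 155), (103, 26, 156), (107, 28, 163), (107, 28, 164), (107, 31, 166), (109, 24, 171), (108, 25, 171), (106, 28, 173), (109, 27, 179), (109, 27, 177), (105, 29, 175), (103, 26, 175), (107, 29, 175)]
pad172 [602.72600288 151.53552624] 119.68977697573698
```

Tail 129.0, so 49.4 mm drawn. The starting gap was about 286–291 by picture, so contact is near. From here I go in small steps, watching force and tail.

>>> jog_arm --plan '[{"claw":50,"delta_pos":[0,0,0],"delta_rot":[0,0,0]},{"claw":50,"delta_pos":[0,0,0],"delta_rot":[0,0,0]},{"claw":50,"delta_pos":[0,0,0],"delta_rot":[0,0,0]},{"claw":50,"delta_pos":[0,0,0],"delta_rot":[0,0,0]}]'

```text
clock: 17.47
tool_pos: [499.7, -134.0, -20.5]
tcp_rot: [0.996, 0.088, -0.001, -0.0]
wrist_force: [0.5, 3.4, -1.5]
finger_gap: 0.802
grasp_force: 1.4
```

```bash
python3 -c "
from h import *
rep('L7')" | head -1
```

```text
17.62 [ 499.7 -134.1  -20.4] [ 0.2  2.3 -1.6] grip 1.1 gap 0.801 bar (array([ 71.1, 118.1]), array([570.5, -96.5]), array([ 593.5, -212.3]))
```

>>> jog_arm --plan '[{"claw":90,"delta_pos":[0,0,0],"delta_rot":[0,0,0]},{"claw":95,"delta_pos":[0,0,0],"delta_rot":[0,0,0]},{"claw":95,"delta_pos":[0,0,0],"delta_rot":[0,0,0]},{"claw":95,"delta_pos":[0,0,0],"delta_rot":[0,0,0]}]'

```text
clock: 17.95
tool_pos: [500.5, -136.1, -19.1]
tcp_rot: [0.996, 0.088, 0.0, 0.001]
wrist_force: [-2.7, -2.4, 5.5]
finger_gap: 0.629
grasp_force: 7.9
```

```bash
python3 -c "
from h import *
rep('L8')"
```

```text
18.1 [ 500.5 -136.1  -19.1] [-3.2 -1.5  5.2] grip 7.9 gap 0.628 bar (array([ 76.2, 123.7]), array([570.4, -94.1]), array([ 595.2, -215.3]))
wood [176, 127, 99, 72, 4882]
172 [90, 86, 85, 84, 85, 85, 84, 84, 81, 83, 88, 94, 92, 83, 76, 74, 76, 77, 78, 74, 78, 102, 122, 132, 134, 107, 140, 150, 141, 73, 122, 73, 119, 77, 199, 206, 207, 206, 207, 209, 207, 154, 100, 128, 93, 200]
178 [101, 98, 91, 87, 83, 79, 80, 80, 76, 69, 65, 71, 69, 71, 70, 75, 73, 79, 78, 81, 79, 79, 104, 121, 130, 138, 123, 115, 107, 84, 56, 54, 57, 53, 93, 200, 206, 206, 206, 207, 206, 207, 147, 90, 83, 135]
```

>>> jog_arm --plan '[{"claw":105,"delta_pos":[0,0,0],"delta_rot":[0,0,0]},{"claw":110,"delta_pos":[0,0,0],"delta_rot":[0,0,0]},{"claw":110,"delta_pos":[0,0,0],"delta_rot":[0,0,0]}]'

```text
clock: 18.35
tool_pos: [501.3, -136.8, -18.4]
tcp_rot: [0.996, 0.088, 0.001, 0.002]
wrist_force: [-2.8, -2.4, 7.6]
finger_gap: 0.572
grasp_force: 8.8
```

```bash
python3 -c "
from h import *
rep('L9')"
```

```text
18.5 [ 501.3 -136.8  -18.4] [-4.1 -3.2  7.8] grip 8.8 gap 0.573 bar (array([ 79.8, 126.8]), array([570.5, -92.4]), array([ 596.2, -216.6]))
wood [176, 127, 99, 72, 4877]
172 [89, 86, 84, 86, 83, 84, 82, 83, 82, 85, 88, 92, 94, 85, 79, 72, 77, 78, 75, 77, 84, 107, 125, 130, 138, 98, 139, 151, 139, 73, 116, 72, 123, 75, 199, 208, 207, 208, 207, 206, 205, 153, 95, 132, 93, 201]
178 [99, 95, 88, 87, 84, 81, 79, 77, 73, 72, 71, 70, 74, 73, 73, 74, 77, 80, 79, 82, 83, 83, 104, 121, 136, 138, 123, 116, 111, 82, 59, 54, 56, 55, 83, 200, 208, 208, 209, 207, 209, 208, 148, 92, 81, 129]
```

The tail now leaves the wrist picture, so the jaw edge (top view), the head edge (wrist) and the tray edge are the better gauges. I'll re-evaluate the saved pictures with these.

```bash
cat >> h.py <<'E'
Yv=np.array([-np.sin(.175),np.cos(.175)])
def meas(w,t):
    "along-tray y of: jaw back edge, head +y edge, fixed panel outer edge (mm, relative)"
    g=cv2.cvtColor(t["frame"],cv2.COLOR_BGR2GRAY).astype(float); J=[]
    for r in (171,172,173,174,175,176):
        row=g[r,146:180]; i=np.argmax((row>104)&(np.roll(row,-1)>110)); 
        u=146+i-(row[i]-104)/max(row[i]-row[i-1],1); J.append(onz(t,(u,r),33)@Yv)
    a=bar(w)[1]@Yv
    m=wood(w["frame"]); F=[onz(w,(np.where(m[r])[0][-1]+.5,r),88)@Yv for r in (25,30,35,40,45,50,55)]
    n,l,st,c=cv2.connectedComponentsWithStats(wood(t["frame"],(10,50,150))); 
    P=[onz(t,(178+np.argmax(g[r,178:190]>160),r),88)@Yv for r in (165,168,171,174,177)]
    return dict(jaw=round(np.median(J),1),head=round(a,1),D=round(np.median(J)-a,1),fixed=round(np.median(F),1),panel=round(np.median(P),1))
def rep2(name):
    from cell import bot
    w,t,sc=look(name); s=bot.get_state(); print(name,round(s["clock"],2),s["wrist_force"].round(1),"grip",round(s["grasp_force"],1),"gap",round(s["finger_gap"],3),meas(w,t))
E
python3 - <<'E'
from h import *
for n in ("L1","L2","L3","L4","L5","L6","L7","L8","L9"):
    w,t,_=pickle.load(open(n+".pkl","rb")); print(n,meas(w,t))
E
```

```text
L1 {'jaw': np.float64(118.5), 'head': np.float64(-199.0), 'D': np.float64(317.5), 'fixed': np.float64(-204.4), 'panel': np.float64(37.2)}
L2 {'jaw': np.float64(118.1), 'head': np.float64(-199.1), 'D': np.float64(317.2), 'fixed': np.float64(-203.7), 'panel': np.float64(37.2)}
L3 {'jaw': np.float64(120.2), 'head': np.float64(-188.6), 'D': np.float64(308.8), 'fixed': np.float64(-206.1), 'panel': np.float64(37.2)}
L4 {'jaw': np.float64(101.2), 'head': np.float64(-188.7), 'D': np.float64(289.9), 'fixed': np.float64(-205.5), 'panel': np.float64(37.2)}
L5 {'jaw': np.float64(91.3), 'head': np.float64(-188.3), 'D': np.float64(279.6), 'fixed': np.float64(-205.3), 'panel': np.float64(37.2)}
L6 {'jaw': np.float64(81.8), 'head': np.float64(-188.2), 'D': np.float64(270.0), 'fixed': np.float64(-205.1), 'panel': np.float64(37.2)}
L7 {'jaw': np.float64(78.2), 'head': np.float64(-194.4), 'D': np.float64(272.6), 'fixed': np.float64(-206.2), 'panel': np.float64(37.2)}
L8 {'jaw': np.float64(76.6), 'head': np.float64(-192.0), 'D': np.float64(268.6), 'fixed': np.float64(-206.0), 'panel': np.float64(36.9)}
L9 {'jaw': np.float64(76.9), 'head': np.float64(-190.3), 'D': np.float64(267.3), 'fixed': np.float64(-205.2), 'panel': np.float64(36.9)}
```

The jaw stopped at L8–L9 with the pad on the panel, and now the head is coming up. 50 mm is drawn. Finishing this stroke adds about 5 mm, which is safe in every case.

>>> jog_arm --plan '[{"claw":118,"delta_pos":[0,0,0],"delta_rot":[0,0,0]},{"claw":128,"delta_pos":[0,0,0],"delta_rot":[0,0,0]},{"claw":128,"delta_pos":[0,0,0],"delta_rot":[0,0,0]},{"claw":128,"delta_pos":[0,0,0],"delta_rot":[0,0,0]}]'

```text
clock: 18.83
tool_pos: [501.9, -138.4, -17.7]
tcp_rot: [0.996, 0.088, 0.001, 0.003]
wrist_force: [-4.4, -6.6, 11.0]
finger_gap: 0.502
grasp_force: 11.9
```

```bash
python3 -c "
from h import *
rep2('M1')"
```

```text
M1 18.98 [-4.6 -5.9  9.6] grip 11.9 gap 0.502 {'jaw': np.float64(75.8), 'head': np.float64(-189.0), 'D': np.float64(264.8), 'fixed': np.float64(-205.1), 'panel': np.float64(36.9)}
```

>>> jog_arm --plan '[{"claw":137,"delta_pos":[0,0,0],"delta_rot":[0,0,0]},{"claw":146,"delta_pos":[0,0,0],"delta_rot":[0,0,0]},{"claw":146,"delta_pos":[0,0,0],"delta_rot":[0,0,0]},{"claw":146,"delta_pos":[0,0,0],"delta_rot":[0,0,0]}]'

```text
clock: 19.32
tool_pos: [502.6, -139.7, -16.9]
tcp_rot: [0.996, 0.088, 0.002, 0.004]
wrist_force: [-5.5, -10.4, 13.5]
finger_gap: 0.431
grasp_force: 15.3
```

```bash
python3 -c "
from h import *
rep2('M2')"
```

```text
M2 19.47 [ -5.1 -10.4  11.3] grip 15.3 gap 0.428 {'jaw': np.float64(74.3), 'head': np.float64(-187.5), 'D': np.float64(261.7), 'fixed': np.float64(-204.9), 'panel': np.float64(37.9)}
```

D has closed 55.6 mm. For the absolute gap I'll measure heel and pad faces in the first top picture, where both are free.

```bash
python3 - <<'E'
from h import *
t=pickle.load(open("top0.pkl","rb")); g=cv2.cvtColor(t["frame"],cv2.COLOR_BGR2GRAY); h=cv2.cvtColor(t["frame"],cv2.COLOR_BGR2HSV)
for r in (146,148,150,152,156,160): print(r,262,g[r,262:292].tolist())
for r in (166,168,170,172,174,176,178,182): print(r,148,g[r,148:174].tolist())
w=pickle.load(open("w3.pkl","rb")); gw=cv2.cvtColor(w["frame"],cv2.COLOR_BGR2GRAY)
for r in (104,110,118,130,140): print("w3",r,405,gw[r,405:436].tolist())
for r in (115,130,145): print("w3pad",r,28,gw[r,28:95:2].tolist())
E
```

```text
146 262 [200, 211, 214, 214, 214, 212, 212, 138, 91, 83, 82, 83, 86, 93, 83, 92, 101, 106, 115, 106, 99, 91, 76, 82, 85, 90, 88, 94, 90, 94]
148 262 [200, 212, 214, 211, 212, 211, 210, 162, 100, 83, 79, 67, 66, 62, 67, 118, 158, 151, 138, 127, 114, 98, 87, 87, 86, 87, 85, 88, 90, 93]
150 262 [156, 206, 212, 209, 211, 210, 207, 201, 117, 84, 68, 60, 67, 67, 66, 104, 151, 155, 144, 133, 122, 104, 92, 77, 84, 90, 88, 89, 89, 88]
152 262 [123, 197, 205, 204, 203, 206, 205, 205, 151, 96, 61, 54, 62, 65, 65, 76, 128, 156, 149, 142, 126, 114, 99, 82, 87, 92, 89, 90, 89, 91]
156 262 [91, 133, 197, 204, 205, 203, 206, 204, 206, 124, 91, 69, 62, 65, 68, 65, 93, 139, 155, 151, 141, 129, 116, 96, 84, 91, 90, 86, 90, 91]
160 262 [122, 89, 153, 198, 206, 205, 206, 206, 206, 179, 114, 93, 65, 64, 68, 65, 64, 106, 154, 158, 150, 144, 130, 117, 92, 83, 102, 106, 104, 106]
166 148 [89, 91, 88, 99, 90, 88, 97, 119, 163, 100, 64, 151, 68, 149, 69, 121, 63, 50, 70, 90, 88, 88, 84, 85, 86, 86]
168 148 [86, 86, 99, 114, 125, 129, 92, 124, 155, 121, 53, 118, 59, 119, 62, 116, 65, 47, 39, 64, 84, 88, 83, 85,
[... 1248 characters left out ...]
07, 105, 102, 100, 98, 96, 94, 92, 91, 87, 86, 84, 79, 78, 178, 216, 219, 126, 97, 97, 96, 202]
w3 140 405 [192, 182, 117, 98, 102, 103, 103, 106, 104, 102, 98, 96, 95, 96, 93, 90, 87, 86, 83, 79, 78, 77, 86, 88, 86, 85, 84, 83, 82, 82, 80]
w3pad 115 28 [77, 76, 85, 86, 89, 98, 97, 83, 87, 94, 94, 93, 77, 57, 102, 112, 50, 105, 97, 50, 100, 78, 50, 46, 38, 32, 32, 30, 33, 32, 30, 37, 41, 40]
w3pad 130 28 [84, 85, 81, 78, 84, 89, 92, 99, 90, 81, 87, 91, 94, 90, 71, 44, 117, 53, 48, 140, 54, 56, 144, 47, 47, 46, 31, 38, 31, 34, 35, 37, 33, 35]
w3pad 145 28 [80, 80, 80, 81, 77, 80, 86, 86, 90, 93, 88, 86, 91, 91, 92, 83, 64, 63, 142, 56, 62, 120, 51, 96, 102, 53, 48, 40, 34, 37, 34, 38, 35, 39]
```

```bash
python3 - <<'E'
from h import *
t=pickle.load(open("top0.pkl","rb")); w=pickle.load(open("w3.pkl","rb"))
for z in (28,33):
    pad=[onz(t,(u,r),z)@Yv for u,r in ((164.8,170),(165.2,172),(165.4,174),(165.6,178))]
    heel=[onz(t,(u,r),z)@Yv for u,r in ((271.8,150),(272,152),(273.3,156),(273.8,160))]
    heel2=[onz(t,(u,r),z)@Yv for u,r in ((276.7,148),(277.2,150),(277.7,152),(278.7,156))]
    print(z,np.round(pad,1),np.round(heel,1),np.round(heel2,1),np.mean(pad)-np.mean(heel))
jaw=np.median([onz(t,(u,r),33)@Yv for u,r in ((150.6,172),(151,174),(151.3,176))]); print("jaw",jaw,jaw-np.mean(pad))
pw=[onz(w,(u,r),33)@Yv for u,r in ((72,115),(74,130),(79,145))]; print("pad w3",np.round(pw,1))
E
```

```text
28 [82.6 82.3 82.5 83.3] [-197.7 -197.3 -198.6 -198. ] [-211.2 -211.5 -211.8 -212.4] 280.55695271541265
33 [81.8 81.4 81.6 82.5] [-197.2 -196.7 -198.1 -197.5] [-210.6 -210.9 -211.2 -211.8] 279.2156341689515
jaw 117.71617729168771 35.881228619925224
pad w3 [82.4 83.4 81.8]
```

Estimate: the faces started about 280 mm apart, so contact comes at about 54 mm drawn, and with 55.6 drawn now the pad is only just squashed (1–3 mm). I'll release and re-squeeze partly, in steps.

>>> jog_arm --plan '[{"claw":50,"delta_pos":[0,0,0],"delta_rot":[0,0,0]},{"claw":50,"delta_pos":[0,0,0],"delta_rot":[0,0,0]},{"claw":50,"delta_pos":[0,0,0],"delta_rot":[0,0,0]},{"claw":50,"delta_pos":[0,0,0],"delta_rot":[0,0,0]}]'

```text
clock: 19.8
tool_pos: [499.8, -133.9, -20.5]
tcp_rot: [0.996, 0.088, -0.0, -0.001]
wrist_force: [1.5, 3.2, 0.2]
finger_gap: 0.803
grasp_force: 1.3
```

```bash
python3 -c "
from h import *
rep2('N0')"
```

```text
N0 19.95 [ 1.   2.5 -1.1] grip 1.4 gap 0.802 {'jaw': np.float64(76.9), 'head': np.float64(-188.1), 'D': np.float64(264.9), 'fixed': np.float64(-203.5), 'panel': np.float64(37.2)}
```

>>> jog_arm --plan '[{"claw":70,"delta_pos":[0,0,0],"delta_rot":[0,0,0]},{"claw":85,"delta_pos":[0,0,0],"delta_rot":[0,0,0]},{"claw":85,"delta_pos":[0,0,0],"delta_rot":[0,0,0]},{"claw":85,"delta_pos":[0,0,0],"delta_rot":[0,0,0]}]'

```text
clock: 20.28
tool_pos: [499.2, -133.1, -20.1]
tcp_rot: [0.996, 0.088, -0.001, -0.001]
wrist_force: [-0.8, 6.3, 3.2]
finger_gap: 0.671
grasp_force: 3.1
```

```bash
python3 -c "
from h import *
rep2('N1')"
```

```text
N1 20.43 [-1.   6.3  3.4] grip 3.1 gap 0.668 {'jaw': np.float64(75.9), 'head': np.float64(-189.4), 'D': np.float64(265.3), 'fixed': np.float64(-203.7), 'panel': np.float64(36.9)}
```

>>> jog_arm --plan '[{"claw":90,"delta_pos":[0,0,0],"delta_rot":[0,0,0]},{"claw":95,"delta_pos":[0,0,0],"delta_rot":[0,0,0]},{"claw":95,"delta_pos":[0,0,0],"delta_rot":[0,0,0]},{"claw":95,"delta_pos":[0,0,0],"delta_rot":[0,0,0]}]'

```text
clock: 20.77
tool_pos: [499.2, -134.2, -19.6]
tcp_rot: [0.996, 0.088, -0.001, -0.0]
wrist_force: [-3.0, 3.5, 5.6]
finger_gap: 0.624
grasp_force: 7.2
```

```bash
python3 -c "
from h import *
rep2('N2')"
```

```text
N2 20.92 [-2.4  3.4  5.2] grip 7.2 gap 0.625 {'jaw': np.float64(75.1), 'head': np.float64(-189.2), 'D': np.float64(264.4), 'fixed': np.float64(-204.0), 'panel': np.float64(36.9)}
```

>>> jog_arm --plan '[{"claw":103,"delta_pos":[0,0,0],"delta_rot":[0,0,0]},{"claw":110,"delta_pos":[0,0,0],"delta_rot":[0,0,0]},{"claw":110,"delta_pos":[0,0,0],"delta_rot":[0,0,0]},{"claw":110,"delta_pos":[0,0,0],"delta_rot":[0,0,0]}]'

```text
clock: 21.25
tool_pos: [499.5, -136.1, -18.9]
tcp_rot: [0.996, 0.089, -0.001, 0.001]
wrist_force: [-4.4, -1.9, 7.9]
finger_gap: 0.567
grasp_force: 10.5
```

```bash
python3 -c "
from h import *
rep2('N3')"
```

```text
N3 21.4 [-5.8 -1.   7.4] grip 10.5 gap 0.574 {'jaw': np.float64(73.1), 'head': np.float64(-189.3), 'D': np.float64(262.3), 'fixed': np.float64(-204.5), 'panel': np.float64(36.5)}
```

>>> jog_arm --plan '[{"claw":118,"delta_pos":[0,0,0],"delta_rot":[0,0,0]},{"claw":125,"delta_pos":[0,0,0],"delta_rot":[0,0,0]},{"claw":125,"delta_pos":[0,0,0],"delta_rot":[0,0,0]},{"claw":125,"delta_pos":[0,0,0],"delta_rot":[0,0,0]}]'

```text
clock: 21.73
tool_pos: [499.8, -137.6, -18.2]
tcp_rot: [0.996, 0.089, -0.001, 0.002]
wrist_force: [-8.0, -4.8, 12.5]
finger_gap: 0.512
grasp_force: 12.8
```

```bash
python3 -c "
from h import *
rep2('N4')"
```

```text
Traceback (most recent call last):
  File "h.py", line 53, in rep2
    w,t,sc=look(name); s=bot.get_state(); print(name,round(s["clock"],2),s["wrist_force"].round(1),"grip",round(s["grasp_force"],1),"gap",round(s["finger_gap"],3),meas(w,t))
                                                                                                                                                                   ~~~~^^^^^
  File "h.py", line 47, in meas
    m=wood(w["frame"]); F=[onz(w,(np.where(m[r])[0][-1]+.5,r),88)@Yv for r in (25,30,35,40,45,50,55)]
                                  ~~~~~~~~~~~~~~~~~^^^^
IndexError: index -1 is out of bounds for axis 0 with size 0
```

```bash
python3 - <<'E'
from h import *
for n in ("L2","M2","N2","N3","N4"):
    w,t,s=pickle.load(open(n+".pkl","rb")); m=wood(w["frame"]); m2=wood(t["frame"])
    g=cv2.cvtColor(t["frame"],cv2.COLOR_BGR2GRAY).astype(float)
    nn,l,st,c=cv2.connectedComponentsWithStats(m2); i=1+np.argmax(st[1:,4]*(np.abs(c[1:,0]-225)<40))
    ws=[(r,np.where(m[r])[0][[0,-1]].tolist() if m[r].any() else None) for r in (10,25,40,55,70)]
    print(n,ws,"top",st[i].tolist(),c[i].round(2),"bar",bar(w)[1])
    # sub-pixel left edge of loose panel top in top view at several rows
    E=[]
    for r in (140,148,156,164,172):
        row=g[r,174:196]; k=np.argmax(row>165); E.append(round(174+k-(row[k]-165)/max(row[k]-row[k-1],1),2))
    J=[]
    for r in range(170,178):
        row=g[r,146:180]; i=np.argmax((row>104)&(np.roll(row,-1)>110)); J.append(round(146+i-(row[i]-104)/max(row[i]-row[i-1],1),1))
    print("   panel edge",E,"jaw",J)
E
```

```text
L2 [(10, [0, 192]), (25, [0, 193]), (40, [0, 194]), (55, [0, 194]), (70, None)] top [176, 127, 99, 72, 4852] [225.24 163.47] bar [ 565.6 -102.2]
   panel edge [np.float64(244.0), np.float64(176.2), np.float64(164.5), np.float64(178.38), np.float64(179.51)] jaw [np.float64(150.6), np.float64(150.5), np.float64(150.6), np.float64(150.8), np.float64(150.8), np.float64(150.8), np.float64(151.1), np.float64(151.3)]
M2 [(10, [0, 159]), (25, [0, 151]), (40, [0, 152]), (55, [0, 154]), (70, None)] top [176, 127, 99, 71, 4890] [225.09 163.06] bar [571.1 -89.4]
   panel edge [np.float64(242.0), np.float64(175.82), np.float64(155.67), np.float64(178.46), np.float64(179.49)] jaw [np.float64(167.6), np.float64(167.8), np.float64(168.0), np.float64(168.1), np.float64(168.3), np.float64(168.5), np.float64(168.7), np.float64(168.7)]
N2 [(10, [0, 170]), (25, [0, 170]), (40, [0, 171]), (55, [0, 173]), (70, None)] top [176, 126, 99, 73, 4876] [225.43 163.14] bar [571.6 -91.1]
   panel edge [np.float64(242.0), np.float64(176.3), np.float64(155.33), np.float64(178.61), np.float64(179.74)] jaw [np.float64(
[... 264 characters left out ...]
93] bar [571.9 -91.1]
   panel edge [np.float64(241.0), np.float64(176.25), np.float64(156.0), np.float64(178.69), np.float64(179.72)] jaw [np.float64(168.1), np.float64(168.4), np.float64(168.5), np.float64(168.7), np.float64(168.7), np.float64(169.0), np.float64(169.2), np.float64(169.3)]
N4 [(10, [0, 160]), (25, [0, 160]), (40, [0, 162]), (55, None), (70, None)] top [176, 126, 99, 71, 4866] [225.45 162.49] bar [572.4 -90.4]
   panel edge [np.float64(187.0), np.float64(176.43), np.float64(155.0), np.float64(178.68), np.float64(175.88)] jaw [np.float64(168.9), np.float64(169.0), np.float64(169.3), np.float64(169.4), np.float64(169.6), np.float64(169.6), np.float64(169.7), np.float64(170.1)]
```

The head now stands still while the jaw advances, so both jaws bear. Geometry and force both put the pad at about 3.5 mm. One more small squeeze of about 1.7 mm should reach about 5 mm.

>>> jog_arm --plan '[{"claw":130,"delta_pos":[0,0,0],"delta_rot":[0,0,0]},{"claw":136,"delta_pos":[0,0,0],"delta_rot":[0,0,0]},{"claw":136,"delta_pos":[0,0,0],"delta_rot":[0,0,0]},{"claw":136,"delta_pos":[0,0,0],"delta_rot":[0,0,0]}]'

```text
clock: 22.22
tool_pos: [500.1, -138.5, -17.7]
tcp_rot: [0.996, 0.089, -0.001, 0.003]
wrist_force: [-7.6, -6.7, 13.7]
finger_gap: 0.472
grasp_force: 15.8
```

```bash
sed -i 's/(25,30,35,40,45,50,55)/(20,25,30,35,40)/' h.py; python3 - <<'E'
from h import *
w,t,_=pickle.load(open("N4.pkl","rb")); print(meas(w,t))
rep2('N5')
w0,t0,_=pickle.load(open("L2.pkl","rb")); w,t,_=pickle.load(open("N5.pkl","rb"))
# squareness/flush of the loose panel vs tray, top view: panel top left edge over rows and tray rim line
for n,tt in (("before",t0),("now",t)):
    g=cv2.cvtColor(tt["frame"],cv2.COLOR_BGR2GRAY); m=wood(tt["frame"],(10,50,140)); l=[(174+np.argmax(m[r,174:200]>0),r) for r in (148,156,164,180,188)]; p=np.array([onz(tt,q,88) for q in l]); v=np.polyfit(p[:,0],p[:,1],1)
    ys,xs=np.where(m[120:205,172:190]); cols=[(u,120+np.where(m[120:205,u])[0].min(),120+np.where(m[120:205,u])[0].max()) for u in (178,184,188,205,225,245)]
    print(n,"panel yaw",np.arctan(v[0]).round(3),cols)
E
```

```text
{'jaw': np.float64(71.3), 'head': np.float64(-188.7), 'D': np.float64(260.0), 'fixed': np.float64(-204.8), 'panel': np.float64(36.5)}
N5 22.37 [-7.5 -6.7 13.2] grip 15.8 gap 0.47 {'jaw': np.float64(70.3), 'head': np.float64(-188.0), 'D': np.float64(258.3), 'fixed': np.float64(-204.8), 'panel': np.float64(36.9)}
before panel yaw 0.157 [(178, np.int64(143), np.int64(162)), (184, np.int64(151), np.int64(190)), (188, np.int64(144), np.int64(190)), (205, np.int64(142), np.int64(190)), (225, np.int64(138), np.int64(186)), (245, np.int64(135), np.int64(183))]
now panel yaw 0.174 [(178, np.int64(141), np.int64(162)), (184, np.int64(148), np.int64(188)), (188, np.int64(143), np.int64(188)), (205, np.int64(140), np.int64(188)), (225, np.int64(137), np.int64(185)), (245, np.int64(134), np.int64(182))]
```

The bar is drawn 59 mm, the pad is at about 5 mm by both gauges, the panel's yaw of 0.174 matches the tray's, and the grip is holding at 15.8 N. I'm handing in.

```bash
python3 -c "
from cell import order
print(order.hand_in())"
```

```text
the job is handed in; nothing more can be done
None
```

The tray is clamped and handed in, with the loose panel seated square over the tongue and the trigger still squeezed; the pad squash is my estimate of about 5 mm (give or take 2.5 mm), and no verdict came back.

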